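Sort pillar candles by height into gauge rows

TASK

Sort the three loose pillar candles by height: slide each one upright under the orange gauge bar of the row for its own height until the two candles of that row stand tight against each other and against the back board, and the row's sprung catch has snapped fully back behind them. Press no harder than the wax can bear (stay under 45 N), knock no candle over, and leave the paint jar, the duck and the blue cup where they are.

Things in the scene. Friction and masses are not known exactly. Their poses are not given: they have to be found in the camera images.
- backboard: Fixed wooden back board on the table, 330 x 20 x 45 mm (x, y, z). Origin: centre of its underside. The three rows end at its -y face, which lies 10 mm from the origin along its own -y; each row runs at right angles to it.
- row_short: Fixed gauge row for short (90 mm) candles; its place among the three varies. Two rails 13 mm high, 10 mm thick, 68 mm apart inside, no floor. Origin: on the table on the centre line, where the added candle's centre must finally be. Own +y runs down the row to the back board's face at y = +90 mm; x across, z up. Mouth, flared to 84 mm, at y = -107 mm.
- row_short_bar (a point): Centre of the underside of that row's orange gauge bar, 104 mm above the table. The bar (20 mm along the row, 12 mm thick) stands on two posts outside the 68 mm passage at y = -5 to +15 mm of the row, so no candle can be let down there from above. Fingers over 13 mm up pass above rails and catch, but must stay before the posts.
- row_middle: Fixed gauge row for middle (120 mm) candles; its place among the three varies. Two rails 13 mm high, 10 mm thick, 68 mm apart inside, no floor. Origin: on the table on the centre line, where the added candle's centre must finally be. Own +y runs down the row to the back board's face at y = +90 mm; x across, z up. Mouth, flared to 84 mm, at y = -107 mm.
- row_middle_bar (a point): Centre of the underside of that row's orange gauge bar, 134 mm above the table. The bar (20 mm along the row, 12 mm thick) stands on two posts outside the 68 mm passage at y = -5 to +15 mm of the row, so no candle can be let down there from above. Fingers over 13 mm up pass above rails and catch, but must stay before the posts.
- row_tall: Fixed gauge row for tall (150 mm) candles; its place among the three varies. Two rails 13 mm high, 10 mm thick, 68 mm apart inside, no floor. Origin: on the table on the centre line, where the added candle's centre must finally be. Own +y runs down the row to the back board's face at y = +90 mm; x across, z up. Mouth, flared to 84 mm, at y = -107 mm.
- row_tall_bar (a point): Centre of the underside of that row's orange gauge bar, 164 mm above the table. The bar (20 mm along the row, 12 mm thick) stands on two posts outside the 68 mm passage at y = -5 to +15 mm of the row, so no candle can be let down there from above. Fingers over 13 mm up pass above rails and catch, but must stay before the posts.
- catch_short (a joint): Sprung steel catch of the short row, rad: 0 at rest, 0.6 folded flush with the rail. A tongue 48 mm long, 6 thick, 3 to 13 mm above the table, on an upright pivot at x = +34, y = -73 mm of the row; at rest it slants inwards, tip at x = +7, y = -33 mm. A candle pushed in folds it aside (1 to 2 N); its torsion spring returns it once the candle has passed.
- catch_middle (a joint): Sprung steel catch of the middle row, rad: 0 at rest, 0.6 folded flush with the rail. A tongue 48 mm long, 6 thick, 3 to 13 mm above the table, on an upright pivot at x = +34, y = -73 mm of the row; at rest it slants inwards, tip at x = +7, y = -33 mm. A candle pushed in folds it aside (1 to 2 N); its torsion spring returns it once the candle has passed.
- catch_tall (a joint): Sprung steel catch of the tall row, rad: 0 at rest, 0.6 folded flush with the rail. A tongue 48 mm long, 6 thick, 3 to 13 mm above the table, on an upright pivot at x = +34, y = -73 mm of the row; at rest it slants inwards, tip at x = +7, y = -33 mm. A candle pushed in folds it aside (1 to 2 N); its torsion spring returns it once the candle has passed.
- candle_short: Loose white wax pillar candle with painted petals, standing upright: 60 mm in diameter, 90 mm tall, about 229 g, 8 mm wick on top. Origin: centre of its underside, own z up. To be sorted.
- candle_middle: Loose white wax pillar candle with painted petals, standing upright: 60 mm in diameter, 120 mm tall, about 305 g, 8 mm wick on top. Origin: centre of its underside, own z up. To be sorted.
- candle_tall: Loose white wax pillar candle with painted petals, standing upright: 60 mm in diameter, 150 mm tall, about 382 g, 8 mm wick on top. Origin: centre of its underside, own z up. To be sorted.
- resident_short: The short candle that already stands in its row (60 mm in diameter, 90 mm tall, loose, upright), up to 9 mm short of the back board. Origin: centre of its underside. Home, its origin is at y = +60 mm in the row's frame.
- resident_middle: The middle candle that already stands in its row (60 mm in diameter, 120 mm tall, loose, upright), up to 9 mm short of the back board. Origin: centre of its underside. Home, its origin is at y = +60 mm in the row's frame.
- resident_tall: The tall candle that already stands in its row (60 mm in diameter, 150 mm tall, loose, upright), up to 9 mm short of the back board. Origin: centre of its underside. Home, its origin is at y = +60 mm in the row's frame.
- paint_jar: Bystander: closed amber paint jar, 64 mm across, 75 mm tall. Origin: centre of its underside.
- duck: Bystander: yellow duck-shaped candle, 44 mm across, 59 mm tall. Origin: centre of its underside.
- brush_pot: Bystander: empty blue ceramic cup, 72 mm across, 85 mm tall. Origin: centre of its underside.

How it is judged:
At the end, for the whole second after the job is handed in: Each loose candle stands upright (0.06 rad) in the row of its height, within 8 mm of the nest across, at most 5 mm short and 8 mm past along; its centre within 63.5 mm of the standing candle, that upright and within 4 mm of the back board; catches within 0.08 rad of rest; candles still (x of candle_short in the frame of row_short between -0.008 and 0.008 m and y of candle_short in the frame of row_short between -0.005 and 0.008 m and y of resident_short in the frame of row_short between 0.056 and 0.066 m and horizontal distance between candle_short and resident_short below 0.0635 m and value of joint each of catch_short, catch_middle, catch_tall below 0.08 rad and angle between each of candle_short, resident_short, candle_middle, resident_middle, candle_tall, resident_tall's own z axis and vertical below 0.06 rad and linear speed of each of candle_short, resident_short, candle_middle, resident_middle, candle_tall, resident_tall below 0.02 m/s and x of candle_middle in the frame of row_middle between -0.008 and 0.008 m and y of candle_middle in the frame of row_middle between -0.005 and 0.008 m and y of resident_middle in the frame of row_middle between 0.056 and 0.066 m and horizontal distance between candle_middle and resident_middle below 0.0635 m and x of candle_tall in the frame of row_tall between -0.008 and 0.008 m and y of candle_tall in the frame of row_tall between -0.005 and 0.008 m and y of resident_tall in the frame of row_tall between 0.056 and 0.066 m and horizontal distance between candle_tall and resident_tall below 0.0635 m); the robot touches nothing.
It fails at once if a candle is knocked over (angle between any of candle_short, resident_short, candle_middle, resident_middle, candle_tall, resident_tall's own z axis and vertical above 0.7 rad).
It fails at once if the fingers press a candle with more than 45 N (contact force between the fingers and candle_short above 45 N or contact force between the fingers and resident_short above 45 N or contact force between the fingers and candle_middle above 45 N or contact force between the fingers and resident_middle above 45 N or contact force between the fingers and candle_tall above 45 N or contact force between the fingers and resident_tall above 45 N).
It fails at once if the paint jar, the duck or the blue cup is moved more than 30 mm (distance of any of paint_jar, duck, brush_pot from where it was at the start of the episode above 0.03 m).
It also fails if it takes over 72 s, if anything falls off the work surface, if the arm or the gripper's body presses on something with over 40 N, if the wrist force passes 120 N, or if a joint passes its speed limit or range.

ROBOT

A 6-joint arm with a two-finger parallel gripper is mounted at the origin on the work surface. World frame = base frame: x ahead of the robot, y to its left, z up, the work surface at z = 0. Lengths are in m, angles in rad, forces in N, time in s.
With the tool pointing down it reaches from about 0.375 to 0.925 m from the base axis. Payload 5.7 kg.
Tool frame: the origin (TCP) lies at the very end of the fingers, on their centre line; the grasp point (between the pads) lies 19 mm behind it; z points along the fingers, y is the line along which they close (so a half turn about z gives the same grasp; the last joint's range is limited). The gripper opens to 88 mm and grips with 3 to 60 N. Pads are 20 mm wide; open, the fingers measure 115 mm over their backs; the gripper's body (75 mm by 178 mm) begins 61 mm behind the grasp point.
Start: joints at [-1.334, 0.359, 1.51, -0, 1.272, -0.115], TCP at [0.207, -0.563, 0.223] pointing down, gripper open.
Joint ranges: [-2.97, 2.97], [-1.01, 2.36], [0.21, 2.38], [-0.96, 4.11], [0.2, 2.71], [-2.98, 2.98]. Speed limits (rad/s): [2.39, 2.39, 3.14, 3.14, 3.14, 3.14].

INTERFACE

Orientations are given as a 3x3 rotation matrix whose columns are the frame's x, y, z axes.
In Python, from station import r gives the robot as it stands.
- The arm moves only by the tool arm_command, never from a script. Its argument "series" is a list of rows, each a list of 4 numbers: the shift along the tool's x, y, z in units of 30 cm (1.0 is 30 cm), then the turn about the tool's z in units of 90 degrees (1.0 is 90 degrees). In form: [[x, y, z, twist], ...]. A call has 1 to 20 rows; each row is the pose to reach, as a shift and turn from the pose commanded when the call began, along the tool's axes at that moment; what a row does not reach only later rows make up. A row lasts 1/10 s, in which the tool goes at most 50 mm and 8.59 degrees, less where a joint would pass 70% of its speed; a pose out of reach is approached as far as the arm can. A call with a number of a shift or a turn outside -1 to 1 is refused whole. A call with a gripper value outside its range is refused whole. "gripper" is the finger opening in mm, from 0 to 87.8, set as the call begins (left out, the last holds). The fingers move at their own pace and stop on an object; "grip_force" is the grip in N (left out, the last holds). Time passes only in rows, so rows that repeat a pose let the fingers close. It gives the time, the measured TCP pose, the force, the opening and the grip force at its end, in the units of the state.
- r.sense(): the state, without advancing time (a new reading comes with each control period).
- r.read_camera(name): name is "scene" or "side" or "wrist"; returns the picture (420x560x3 uint8, red, green, blue); there is no depth.
- r.camera_model(name): a dict with "K" (3x3 intrinsics, pixels), "position" and "rotation" of the camera in the world; the wrist camera has in their place "mount" (4x4, takes a point from camera to tool coordinates, whose origin is the TCP and whose axes are the flange's). Camera axes: x right, y down, z forward; pixel columns grow to the right and rows downward; lengths in m; the calibration is good to about 2 mm. A picture is of the moment at which its call begins: read the wrist's pose just before it. camera_model takes no time and is no camera call.
- r.hand_in(): hands the job in; it is judged then, once.
Trained networks look in the newest picture that a camera, given by its name, has taken for a name from the list of things; names that differ only in an ending like _2 or _b are one class to them, and where a whole thing is asked for, a point or a joint stands for the part that bears it (a point fixed in the world has none). Each returns a list of dicts, best first, with "p" (0 to 1); they miss things now and then, are a little off and sometimes report something else, mostly with a low value. They report only what shows in the picture. A call takes as long as a camera call.
- r.recognise(thing, camera): "xyz" ([x, y, z] in m, in the coordinates of the camera as it stood for that picture, good to about 4 mm: the middle of the surface that is visible of it).
The state is a dict: "time": time; "joint_pos": joint angles; "qvel": joint speeds; "joint_torque": joint torques, N m; "tool_pos": TCP position; "eef_rot": TCP orientation; "force": force on the tool from outside, world axes, zero at the start; "wrist_torque": the same for the moment, N m; "gripper_width": opening from 0.0 (shut) to 1.0 (fully open); "grip_force": force on a finger pad.
Only numpy, scipy, OpenCV 4.12 (cv2) and the standard library are available. Lean on these libraries where they do the work, as an engineer would, in place of code of your own. Each camera call takes 0.05 s, during which the arm holds its last target. There are 200 camera calls.

## Working session

There is one attempt and no reset: what is moved stays moved. The work goes in short steps, Python scripts to look and compute and a tool call to move; the robot and the scene stay as the last step left them, time stands still between calls to the robot, and variables do not carry over. Pictures are saved under pics/ and viewed, at most 10 in all, crops included, and the job is handed in when it is done.

Besides the shell and the picture viewer there is one more tool, called after "Emit:" as name([rows], argument=value, ...), one row to a line, values as JSON. arm_command: Moves the arm, as the interface text tells. Its arguments: {"type":"object","properties":{"series":{"type":"array","items":{"type":"array","items":{"type":"number"}}},"gripper":{"type":"number"},"grip_force":{"type":"number"}},"required":["series"]}

```bash
mkdir -p pics; cat > h.py <<'E'
import numpy as np, cv2
from station import r
def cam(name):
    m=r.camera_model(name)
    if 'position' in m: return np.array(m['K']),np.array(m['rotation']),np.array(m['position'])
    s=r.sense(); R=np.array(s['eef_rot']); p=np.array(s['tool_pos']); M=np.array(m['mount'])
    return np.array(m['K']),R@M[:3,:3],R@M[:3,3]+p
def pic(name,fn=None):
    c=cam(name); im=np.array(r.read_camera(name))
    if fn: cv2.imwrite('pics/'+fn,im[:,:,::-1])
    return c,im
def rec(thing,name,c):
    return [(round(d['p'],2),np.round(c[1]@np.array(d['xyz'])+c[2],3)) for d in r.recognise(thing,name)]
def ray(c,u,v,z):
    d=c[1]@np.linalg.inv(c[0])@np.array([u,v,1.]); return c[2]+d*(z-c[2][2])/d[2]
E
python3 - <<'E'
from h import *
a=pic('scene','scene1.png'); b=pic('side','side1.png')
print(a[0][2],b[0][2],r.sense()['eef_rot'])
for t in ['backboard','row_short','row_middle','row_tall','row_short_bar','row_middle_bar','row_tall_bar','candle_short','candle_middle','candle_tall','resident_short','resident_middle','resident_tall','paint_jar','duck','brush_pot']:
    for n,c in(('scene',a[0]),('side',b[0])):
        print(t,n,[(p,*x) for p,x in rec(t,n,c)[:3]])
E
```

```text
[1.35089962 0.17671781 0.77004943] [0.18277581 0.80634495 0.98506593] [[ 9.38748050e-01  3.44604046e-01 -3.87621866e-04]
 [ 3.44604217e-01 -9.38746739e-01  1.57908140e-03]
 [ 1.80279076e-04 -1.61593571e-03 -9.99998678e-01]]
backboard scene [(0.34, np.float64(0.446), np.float64(0.126), np.float64(0.053)), (0.28, np.float64(0.662), np.float64(-0.259), np.float64(0.082))]
backboard side [(0.59, np.float64(0.512), np.float64(0.239), np.float64(0.037))]
row_short scene [(0.7, np.float64(0.514), np.float64(0.092), np.float64(0.014))]
row_short side [(0.86, np.float64(0.499), np.float64(0.137), np.float64(0.073))]
row_middle scene [(0.67, np.float64(0.674), np.float64(0.123), np.float64(0.017))]
row_middle side [(0.55, np.float64(0.598), np.float64(0.136), np.float64(0.105))]
row_tall scene [(0.78, np.float64(0.44), np.float64(0.124), np.float64(0.055)), (0.66, np.float64(0.656), np.float64(0.18), np.float64(0.087)), (0.64, np.float64(0.588), np.float64(0.224), np.float64(0.045))]
row_tall side [(0.7, np.float64(0.384), np.float64(0.141), np.float64(0.123))]
row_short_bar scene [(0.64, np.f
[... 1999 characters left out ...]
.017))]
resident_tall side [(0.18, np.float64(0.5), np.float64(0.138), np.float64(0.073))]
paint_jar scene [(0.69, np.float64(0.802), np.float64(-0.014), np.float64(0.06)), (0.61, np.float64(0.445), np.float64(0.124), np.float64(0.052))]
paint_jar side [(0.76, np.float64(0.768), np.float64(-0.004), np.float64(0.05))]
duck scene [(0.9, np.float64(0.762), np.float64(-0.139), np.float64(0.031)), (0.41, np.float64(0.585), np.float64(0.224), np.float64(0.044))]
duck side [(0.69, np.float64(0.737), np.float64(-0.138), np.float64(0.028))]
brush_pot scene [(0.78, np.float64(0.471), np.float64(0.415), np.float64(0.058))]
brush_pot side [(0.84, np.float64(0.443), np.float64(0.413), np.float64(0.052))]
```

View pics/scene1.png

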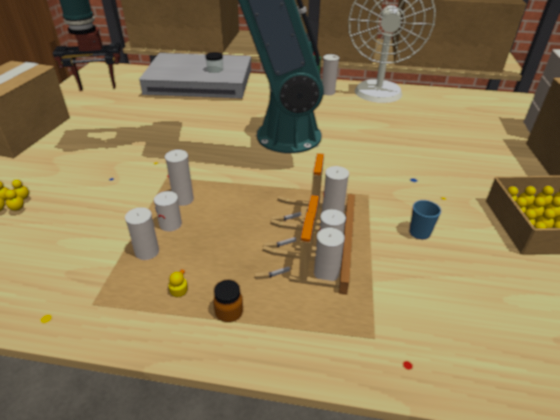

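View pics/side1.png

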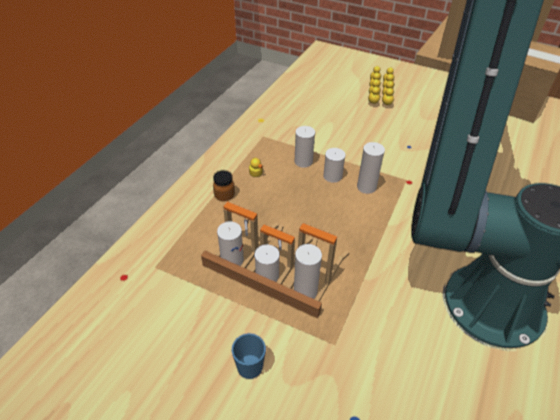

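The scene view shows the loose candles on the left: tall (178,178), short (167,210), middle (141,235). The rows are on the right, in the order tall, short, middle from the robot outwards. The side view confirms this order. I'll take enlarged crops for triangulation.

```bash
python3 - <<'E'
import cv2
a=cv2.imread('pics/scene1.png')[140:300,115:375]; b=cv2.imread('pics/side1.png')[115:325,190:400]
cv2.imwrite('pics/sc.png',cv2.resize(a,None,fx=3,fy=3,interpolation=cv2.INTER_CUBIC))
cv2.imwrite('pics/sd.png',cv2.resize(b[:200],None,fx=3,fy=3,interpolation=cv2.INTER_CUBIC))
E
```

```text
(no output)
```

View pics/sc.png

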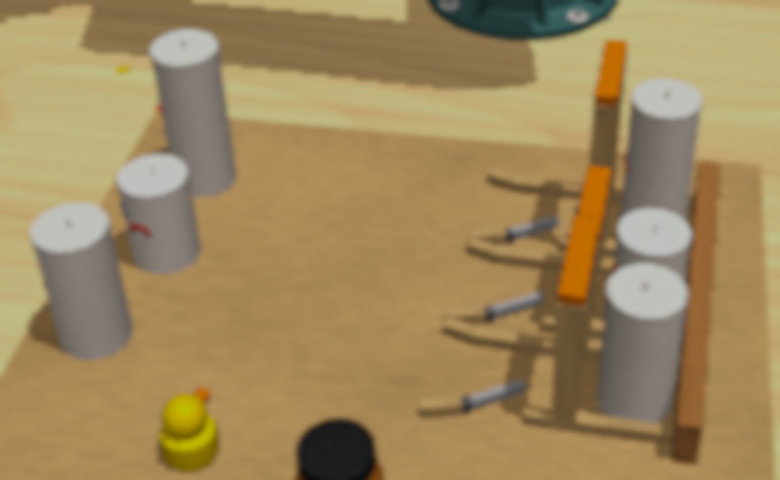

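View pics/sd.png

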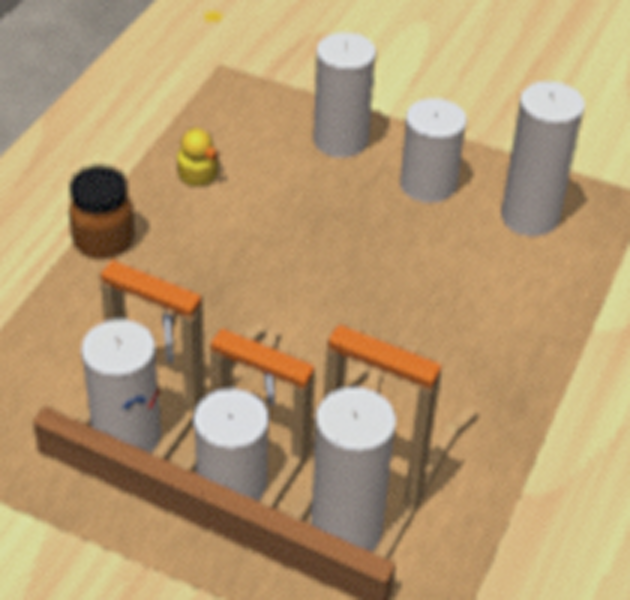

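```bash
cat >> h.py <<'E'
def tri(c1,p1,c2,p2):
    A=[];b=[]
    for (K,R,t),p in((c1,p1),(c2,p2)):
        d=R@np.linalg.inv(K)@np.array([*p,1.]); d/=np.linalg.norm(d); P=np.eye(3)-np.outer(d,d); A.append(P); b.append(P@t)
    x=np.linalg.lstsq(np.vstack(A),np.hstack(b),rcond=None)[0]
    return x,[float(np.linalg.norm(A[i]@x-b[i])) for i in (0,1)]
E
python3 - <<'E'
from h import *
np.set_printoptions(precision=4,suppress=True)
S,D=cam('scene'),cam('side')
f=lambda p,o:(p[0]/3+o[0]-.33,p[1]/3+o[1]-.33)
T={'ct':((184,48),(551,103),.15),'cs':((154,176),(435,119),.09),'cm':((71,228),(345,52),.12),'rt':((666,100),(355,418),.15),'rs':((654,234),(231,419),.09),'rm':((646,292),(119,349),.12)}
for k,(a,b,z) in T.items():
    a=f(a,(115,140)); b=f(b,(190,115)); x,e=tri(S,a,D,b); print(k,x,np.array(e),ray(S,*a,z)[:2],ray(D,*b,z)[:2])
for k,p,q,z in(('m',(104,281),(197,309),.134),('s',(213,352),(311,380),.104),('t',(331,348),(436,384),.164),('board top +y edge',(40,432),(390,580),.045)):
    a=ray(D,*f(p,(190,115)),z);b=ray(D,*f(q,(190,115)),z); print(k,a,b,(a+b)/2,np.arctan2(*(a-b)[1::-1]))
E
```

```text
ct [ 0.4177 -0.2517  0.1461] [0.0013 0.0013] [ 0.4218 -0.2505] [ 0.4166 -0.2446]
cs [ 0.5284 -0.248   0.0861] [0.0007 0.0007] [ 0.5323 -0.2464] [ 0.5269 -0.2423]
cm [ 0.6391 -0.2692  0.1159] [0.0008 0.0008] [ 0.6428 -0.2672] [ 0.6368 -0.263 ]
rt [0.4224 0.1796 0.1461] [0.0002 0.0002] [0.4281 0.1794] [0.4214 0.1827]
rs [0.5285 0.1819 0.085 ] [0.0001 0.0001] [0.5345 0.1818] [0.5266 0.1855]
rm [0.6329 0.1807 0.1148] [0.0005 0.0005] [0.6381 0.1803] [0.6303 0.1851]
m [0.6738 0.1362 0.134 ] [0.5891 0.1277 0.134 ] [0.6314 0.132  0.134 ] 0.0993626410650453
s [0.5679 0.1401 0.104 ] [0.4827 0.1293 0.104 ] [0.5253 0.1347 0.104 ] 0.12545515038436164
t [0.4628 0.1392 0.164 ] [0.3769 0.1348 0.164 ] [0.4198 0.137  0.164 ] 0.05072258782251096
board top +y edge [0.6793 0.2414 0.045 ] [0.3609 0.2358 0.045 ] [0.5201 0.2386 0.045 ] 0.017460890585961827
```

Emit:
arm_command([
  [0,0,-0.3,0],
  [0,0,-0.5,0],
  [0.15,-0.12,-0.6,0],
  [0.3,-0.23,-0.6,0],
  [0.45,-0.34,-0.6,0],
  [0.6,-0.46,-0.6,0],
  [0.8,-0.62,-0.6,0],
  [0.8,-0.62,-0.6,0],
])

```text
time: 2.5
tool_pos: [0.3528, -0.33, 0.402]
eef_rot: [[0.939, 0.344, 0.001], [0.344, -0.939, -0.001], [0.0, 0.001, -1.0]]
force: [0.2, -0.1, -0.2]
gripper_width: 1.004
grip_force: 0.0
```

Emit:
arm_command([
  [0.15,-0.12,0,0],
  [0.3,-0.23,0,0],
  [0.45,-0.34,0,0],
  [0.6,-0.46,0,0],
  [0.8,-0.62,0,0],
  [0.8,-0.62,0,-0.776],
  [0.8,-0.62,0,-0.776],
  [0.8,-0.62,0,-0.776],
  [0.8,-0.62,0,-0.776],
  [0.8,-0.62,0,-0.776],
  [0.8,-0.62,0,-0.776],
  [0.8,-0.62,0,-0.776],
  [0.8,-0.62,0,-0.776],
  [0.8,-0.62,0,-0.776],
  [0.8,-0.62,0,-0.776],
])

```text
time: 4.0
tool_pos: [0.5133, -0.0744, 0.4016]
eef_rot: [[0.003, 1.0, -0.0], [1.0, -0.003, 0.0], [0.0, -0.0, -1.0]]
force: [1.1, 0.9, -0.2]
gripper_width: 0.998
grip_force: 0.0
```

```bash
python3 - <<'E'
from h import *
s=r.sense();print(s['time'],s['tool_pos'],np.round(s['eef_rot'],3),np.round(s['joint_pos'],2)); print(np.round(r.camera_model('wrist')['mount'],3),r.camera_model('wrist')['K'])
c,im=pic('wrist','w1.png'); np.savez('w1.npz',*c)
for t in ['catch_short','catch_middle','catch_tall','backboard','candle_short','candle_middle','candle_tall','resident_short','resident_middle','resident_tall']: print(t,rec(t,'wrist',c)[:3])
E
```

```text
4.0 [ 0.51326602 -0.07441677  0.40160632] [[ 0.003  1.    -0.   ]
 [ 1.    -0.003  0.   ]
 [ 0.    -0.    -1.   ]] [-0.28  0.12  1.4   0.    1.62 -0.27]
[[ 0.    -0.969 -0.247  0.067]
 [ 1.     0.    -0.001  0.001]
 [ 0.001 -0.247  0.969 -0.162]
 [ 0.     0.     0.     1.   ]] [[342.27136664   0.         278.93458328]
 [  0.         342.27136664 211.81679573]
 [  0.           0.           1.        ]]
catch_short [(0.78, array([0.551, 0.071, 0.01 ]))]
catch_middle [(0.62, array([0.656, 0.072, 0.01 ]))]
catch_tall [(0.69, array([0.449, 0.068, 0.009])), (0.52, array([ 0.53 , -0.23 ,  0.096]))]
backboard [(0.65, array([0.388, 0.125, 0.012]))]
candle_short [(0.68, array([ 0.53 , -0.229,  0.092]))]
candle_middle [(0.7, array([ 0.626, -0.242,  0.074])), (0.18, array([0.423, 0.152, 0.026]))]
candle_tall [(0.29, array([ 0.531, -0.231,  0.093])), (0.28, array([0.55 , 0.071, 0.011]))]
resident_short []
resident_middle []
resident_tall [(0.86, array([0.422, 0.155, 0.026]))]
```

View pics/w1.png

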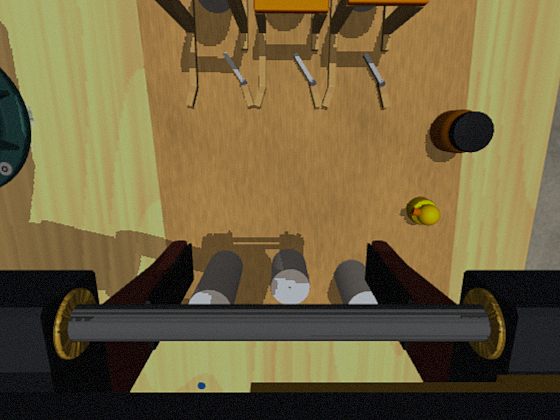

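The wrist view shows the three catches with pivot and tip at (243,83)/(227,54), (314,84)/(296,55) and (383,85)/(367,56). They fix the row frames.

```bash
python3 - <<'E'
from h import *
np.set_printoptions(precision=4,suppress=True)
d=np.load('w1.npz'); c=[d[k] for k in d]
P={'t':((243,83),(227,54)),'s':((314,84),(296,55)),'m':((383,85),(367,56))}
for k,(a,b) in P.items(): print(k,ray(c,*a,.013),ray(c,*b,.013))
# catch pixels: bluish-grey steel
im=cv2.imread('pics/w1.png').astype(int)
m=((im[:,:,0]>im[:,:,2]-5)&(im[:,:,0]>70)&(im[:,:,0]<230)).astype(np.uint8); m[:45]=0;m[95:]=0
n,l,s,ce=cv2.connectedComponentsWithStats(m)
for i in range(1,n):
    if 40<s[i,4]<600: 
        (x,y),wh,ang=cv2.minAreaRect(np.argwhere(l==i)[:,::-1].astype(np.float32)); print((x,y),wh,ang,ray(c,x,y,.013))
# orange bars edges
for k,p in {'rail t left inner straight':(198,55),'t flareL':(190,107),'t pivot-side flare':(251,107)}.items(): print(k,ray(c,*p,.013))
print('short wick',ray(c,290,287,.09),ray(c,290,287,.086))
E
```

```text
t [0.4595 0.0536 0.013 ] [0.4369 0.0942 0.013 ]
s [0.5671 0.0518 0.013 ] [0.5395 0.0925 0.013 ]
m [0.6718 0.0501 0.013 ] [0.6451 0.0908 0.013 ]
(234.65077209472656, 68.4106674194336) (36.355281829833984, 4.970573425292969) 59.34933090209961 [0.4476 0.0742 0.013 ]
(304.1617736816406, 69.10294342041016) (36.35770034790039, 4.630460739135742) 59.03623962402344 [0.5519 0.0729 0.013 ]
(373.691162109375, 69.98529052734375) (35.32870864868164, 5.316455841064453) 59.03623962402344 [0.6563 0.0714 0.013 ]
rail t left inner straight [0.3938 0.093  0.013 ]
t flareL [0.3769 0.019  0.013 ]
t pivot-side flare [0.4709 0.0187 0.013 ]
short wick [ 0.5299 -0.2457  0.09  ] [ 0.53   -0.2478  0.086 ]
```

Emit:
arm_command([
  [-0.16,-0.08,0,0],
  [-0.32,-0.16,0,0],
  [-0.48,-0.24,0,0],
  [-0.635,-0.312,0,0],
  [-0.635,-0.312,0.15,0],
  [-0.635,-0.312,0.3,0],
  [-0.635,-0.312,0.45,0],
  [-0.635,-0.312,0.5,0],
  [-0.635,-0.312,0.5,0],
])

```text
time: 5.45
tool_pos: [0.418, -0.2637, 0.249]
eef_rot: [[0.001, 1.0, -0.004], [1.0, -0.001, 0.004], [0.004, -0.004, -1.0]]
force: [0.6, -0.7, 0.9]
gripper_width: 0.999
grip_force: 0.0
```

```bash
python3 - <<'E'
from h import *
s=r.sense();print(s['time'],s['tool_pos'])
c,im=pic('wrist','w2.png'); np.savez('w2.npz',*c)
for t in ['candle_short','candle_middle','candle_tall']: print(t,rec(t,'wrist',c)[:3])
E
```

```text
5.45 [ 0.4179508  -0.26365905  0.2489513 ]
candle_short [(0.93, array([ 0.523, -0.243,  0.09 ]))]
candle_middle [(0.93, array([ 0.623, -0.262,  0.115]))]
candle_tall [(0.72, array([ 0.423, -0.243,  0.149]))]
```

View pics/w2.png

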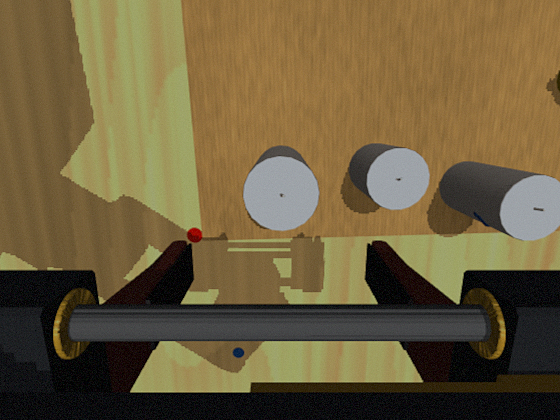

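The candle tops are centred at tall (281,193), short (398,178) and middle (534,208). Next I convert these to world positions.

```bash
python3 - <<'E'
from h import *
d=np.load('w2.npz'); c=[d[k] for k in d]
for n,p,z in(('t',(281,193),.15),('s',(398,178),.09),('m',(534,208),.12)): print(n,ray(c,*p,z))
# two-view height of short candle top: w1 and w2
e=np.load('w1.npz'); c1=[e[k] for k in e]; print(tri(c1,(290,288),c,(398,178)))
E
```

```text
t [ 0.41976944 -0.24797329  0.15      ]
s [ 0.53002371 -0.24510834  0.09      ]
m [ 0.6401462 -0.2668879  0.12     ]
(array([ 0.52932012, -0.24501443,  0.09366843]), [0.0006739259007424482, 0.0006739259007426699])
```

Emit:
arm_command([
  [0,0.003,0.15,0],
  [0,0.003,0.3,0],
  [0,0.003,0.45,0],
  [0,0.003,0.495,0],
  [0,0.003,0.495,0],
  [0,0.003,0.495,0],
])

```text
time: 6.25
tool_pos: [0.4218, -0.2659, 0.1044]
eef_rot: [[-0.0, 1.0, 0.002], [1.0, 0.0, -0.001], [-0.001, 0.002, -1.0]]
force: [-0.1, -0.4, 0.2]
gripper_width: 0.999
grip_force: 0.0
```

Emit:
arm_command([
  [0,0,0,0],
  [0,0,0,0],
  [0,0,0,0],
  [0,0,0,0],
  [0,0,0,0],
  [0,0,0,0],
  [0,0,0,0],
  [0,0,0,0],
], gripper=45, grip_force=12)

```text
time: 7.05
tool_pos: [0.4206, -0.2652, 0.1035]
eef_rot: [[-0.0, 1.0, 0.0], [1.0, 0.0, -0.0], [-0.0, 0.0, -1.0]]
force: [-2.2, -0.5, 6.3]
gripper_width: 0.656
grip_force: 11.7
```

Emit:
arm_command([
  [0,0,-0.01,0],
  [0.04,0.002,-0.01,0],
  [0.12,0.004,-0.01,0],
  [0.2,0.006,-0.01,0],
  [0.28,0.008,-0.01,0],
  [0.36,0.01,-0.01,0],
  [0.44,0.012,-0.01,0],
  [0.52,0.014,-0.01,0],
  [0.6,0.016,-0.01,0],
  [0.68,0.016,-0.01,0],
  [0.72,0.016,-0.01,0],
  [0.74,0.016,-0.01,0],
  [0.74,0.016,-0.01,0],
])

```text
time: 8.35
tool_pos: [0.4252, -0.0424, 0.106]
eef_rot: [[-0.001, 1.0, -0.0], [1.0, 0.001, 0.0], [0.0, -0.0, -1.0]]
force: [0.2, -0.5, -3.0]
gripper_width: 0.657
grip_force: 11.6
```

```bash
python3 - <<'E'
from h import *
s=r.sense();print(s['time'],s['tool_pos'],s['force'])
c,im=pic('wrist','w3.png'); np.savez('w3.npz',*c)
E
```

```text
8.35 [ 0.42519047 -0.04238072  0.10600538] [ 0.21324974 -0.46910963 -2.98369333]
```

View pics/w3.png

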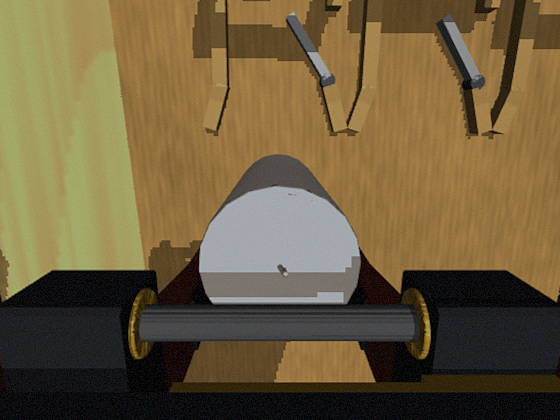

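```bash
python3 - <<'E'
from h import *
d=np.load('w3.npz'); c=[d[k] for k in d]
for n,p,z in(('L bend',(229,88),.013),('L top',(227,20),.013),('pivot t',(327,80),.013),('tip t',(292,17),.013),('pivot s',(475,83),.013),('tip s',(446,20),.013),('flareL',(213,132),.013),('flareR',(345,129),.013),('bend short L',(361,90),.013),('flare short R',(493,133),.013)): print(n,ray(c,*p,z))
E
```

```text
L bend [0.39052974 0.04928592 0.013     ]
L top [0.39067796 0.0925172  0.013     ]
pivot t [0.45932282 0.05466896 0.013     ]
tip t [0.43439174 0.09438394 0.013     ]
pivot s [0.56312101 0.05282867 0.013     ]
tip s [0.53794152 0.09267889 0.013     ]
flareL [0.37787032 0.01909151 0.013     ]
flareR [0.47355714 0.02135133 0.013     ]
bend short L [0.48351589 0.04807885 0.013     ]
flare short R [0.58105141 0.01869099 0.013     ]
```

Emit:
arm_command([
  [0.03,-0.003,0.006,0],
  [0.07,-0.003,0.006,0],
  [0.11,-0.002,0.006,0],
  [0.15,-0.001,0.006,0],
  [0.18,0,0.006,0],
  [0.21,0,0.006,0],
  [0.24,0,0.006,0],
  [0.27,0.001,0.006,0],
  [0.3,0.001,0.006,0],
  [0.33,0.001,0.006,0],
  [0.36,0.001,0.006,0],
  [0.39,0.002,0.006,0],
  [0.42,0.002,0.006,0],
  [0.44,0.002,0.006,0],
  [0.44,0.002,0.006,0],
])

```text
time: 9.9
tool_pos: [0.4254, 0.0899, 0.1041]
eef_rot: [[-0.001, 1.0, -0.001], [1.0, 0.001, 0.0], [0.0, -0.001, -1.0]]
force: [-1.5, -0.1, -1.4]
gripper_width: 0.596
grip_force: 10.9
```

Emit:
arm_command([
  [0.01,0,0,0],
  [0.02,0,0,0],
  [0.03,0.001,0,0],
  [0.04,0.001,0,0],
  [0.05,0.001,0,0],
  [0.055,0.001,0,0],
  [0.055,0.001,0,0],
])

```text
time: 10.6
tool_pos: [0.426, 0.1055, 0.1043]
eef_rot: [[0.0, 1.0, -0.001], [1.0, -0.0, -0.0], [-0.0, -0.001, -1.0]]
force: [-2.3, -3.5, -0.3]
gripper_width: 0.595
grip_force: 11.6
```

```bash
python3 - <<'E'
from h import *
c,im=pic('wrist'); c2,im2=pic('side')
np.savez('w4.npz',*c)
cv2.imwrite('pics/w4.png',np.hstack([im[:,120:480],cv2.resize(im2[210:330,255:365],None,fx=3.5,fy=3.5,interpolation=cv2.INTER_CUBIC)])[:,:,::-1][:420])
E
```

```text
(no output)
```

View pics/w4.png

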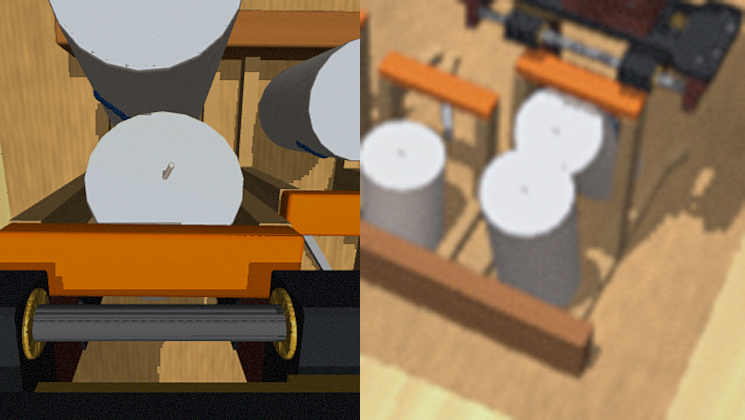

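```bash
python3 - <<'E'
from h import *
d=np.load('w4.npz'); c=[d[k] for k in d]
for n,p in(('left',(205,187)),('right',(363,185)),('front edge',(284,112)),('wick base',(284,179)),('resid rear',(265,70)),('r left',(169,5))): print(n,ray(c,*p,.15))
D=cam('side'); f=lambda x,y:(255+(x-360)/3.5-.4,210+y/3.5-.4)
for n,p in(('side add wick base',(557,130)),('side res base',(524,190)),('add disc c',(560,134)),('res disc c',(527,191))): print(n,ray(D,*f(*p),.15))
E
```

```text
left [0.40136728 0.1514863  0.15      ]
right [0.45568899 0.15221067 0.15      ]
front edge [0.42846542 0.1762892  0.15      ]
wick base [0.42855024 0.15427351 0.15      ]
resid rear [0.42239366 0.18907656 0.15      ]
r left [0.39340733 0.20751067 0.15      ]
side add wick base [0.42440681 0.16041133 0.15      ]
side res base [0.42249536 0.21481676 0.15      ]
add disc c [0.42127027 0.16256394 0.15      ]
res disc c [0.42047448 0.21464514 0.15      ]
```

The added tall candle's top is pitched forward and leans on the resident, which tilts by about 0.2 rad. I'll back off slowly so both can right themselves, then look again.

Emit:
arm_command([
  [-0.01,0,0,0],
  [-0.02,0,0,0],
  [-0.03,0,0,0],
  [-0.04,0,0,0],
  [-0.05,0,0,0],
  [-0.06,0,0,0],
  [-0.07,0,0,0],
  [-0.08,0,0,0],
  [-0.09,0,0,0],
  [-0.1,0,0,0],
  [-0.11,0,0,0],
  [-0.12,0,0,0],
  [-0.13,0,0,0],
  [-0.14,0,0,0],
  [-0.15,0,0,0],
  [-0.15,0,0,0],
])

```text
time: 12.3
tool_pos: [0.4264, 0.0602, 0.1042]
eef_rot: [[0.0, 1.0, 0.0], [1.0, -0.0, 0.0], [0.0, 0.0, -1.0]]
force: [-1.5, -0.3, 0.7]
gripper_width: 0.56
grip_force: 10.4
```

```bash
python3 - <<'E'
from h import *
c,im=pic('scene'); c2,im2=pic('side')
cv2.imwrite('pics/b5.png',np.hstack([cv2.resize(im[145:285,250:370],None,fx=3,fy=3,interpolation=cv2.INTER_CUBIC),cv2.resize(im2[205:325,255:365],None,fx=3.5,fy=3.5,interpolation=cv2.INTER_CUBIC)])[:,:,::-1])
E
```

```text
(no output)
```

View pics/b5.png

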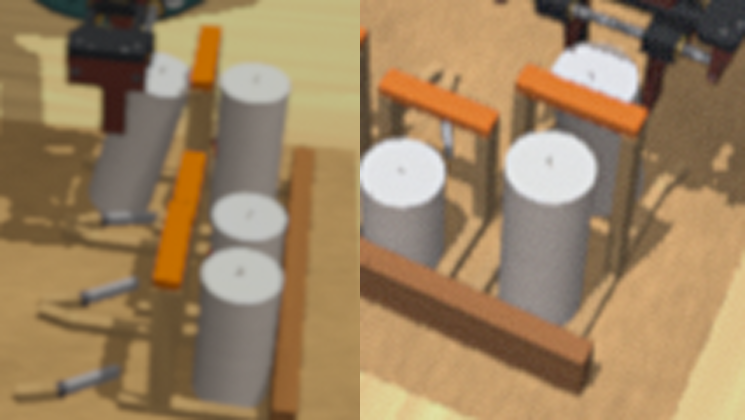

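Scene crop: the resident (255,130) is upright again, and the held candle (140,135) leans forward about 0.27 rad. Its base was caught by the catch. I'll drag it back out at table height so that friction rights it, then regrip it lower and firmer.

Emit:
arm_command([
  [-0.02,0,0,0],
  [-0.04,0,0,0],
  [-0.06,0,0,0],
  [-0.08,0,0,0],
  [-0.1,0,0,0],
  [-0.12,0,0,0],
  [-0.14,0,0,0],
  [-0.16,0,0,0],
  [-0.18,0,0,0],
  [-0.2,0,0,0],
  [-0.22,0,0,0],
  [-0.24,0,0,0],
  [-0.26,0,0,0],
  [-0.28,0,0,0],
  [-0.3,0,0,0],
  [-0.32,0,0,0],
  [-0.34,0,0,0],
  [-0.36,0,0,0],
  [-0.38,0,0,0],
  [-0.38,0,0,0],
])

```text
time: 14.4
tool_pos: [0.4265, -0.0541, 0.1044]
eef_rot: [[0.001, 1.0, 0.0], [1.0, -0.001, -0.0], [-0.0, 0.0, -1.0]]
force: [0.7, -0.1, -0.0]
gripper_width: 0.511
grip_force: 0.0
```

```bash
cat >> h.py <<'E'
def discs(name,zs=(.15,.12,.09),thr=150):
    """bright, colourless blobs (candle tops) as world points for given heights"""
    c,im=pic(name); f=im.astype(int)
    m=((f.min(2)>thr)&(f.max(2)-f.min(2)<25)).astype(np.uint8)
    n,l,s,ce=cv2.connectedComponentsWithStats(m)
    for i in range(1,n):
        if s[i,4]>60:
            ps=[ray(c,*ce[i],z) for z in zs]
            if .3<ps[0][0]<.75 and -.4<ps[0][1]<.35: print(name,s[i].tolist(),np.round(ce[i],1),*[np.round(p[:2],4) for p in ps])
E
python3 - <<'E'
from h import *
s=r.sense(); print(s['tool_pos'],s['gripper_width'],s['force'],s['time'])
for n in('scene','side','wrist'): discs(n)
E
```

```text
[ 0.42650908 -0.05410392  0.10435931] 0.5106189636510172 [ 0.66035164 -0.07629775 -0.00884773] 14.4
scene [278, 161, 22, 13, 228] [288.9 167. ] [0.4224 0.0555] [0.3775 0.0497] [0.3326 0.0438]
scene [324, 166, 22, 13, 233] [334.7 172.4] [0.4261 0.1743] [0.3814 0.1742] [0.3366 0.1741]
scene [154, 192, 24, 14, 257] [165.3 198.4] [ 0.605  -0.2106] [ 0.5689 -0.2294] [ 0.5328 -0.2481]
scene [125, 208, 26, 16, 322] [137.6 215.5] [ 0.6753 -0.2485] [ 0.6426 -0.269 ] [ 0.6099 -0.2896]
scene [321, 209, 24, 17, 308] [332.6 216.8] [0.6034 0.1811] [0.5672 0.1813] [0.5311 0.1815]
scene [318, 228, 26, 18, 386] [330.6 236.5] [0.6693 0.1812] [0.6364 0.1814] [0.6034 0.1816]
side [296, 126, 19, 12, 191] [305.  131.6] [ 0.621  -0.2281] [ 0.6368 -0.2653] [ 0.6525 -0.3025]
side [319, 210, 25, 19, 369] [331.1 219.1] [0.417  0.0593] [0.4255 0.0324] [0.4339 0.0056]
side [217, 221, 24, 20, 358] [228.8 230.7] [0.6164 0.2064] [0.632  0.1848] [0.6476 0.1633]
side [296, 242, 27, 22, 444] [309.2 252.6] [0.4207 0.1779] [0.4293 0.1553] [0.4378 0.1328]
side [255, 244, 24, 21, 390] [266.5 254.2] [0.5041 0.227 ] [0.5156 0.2062] [0.5272 0.1854]
wrist [163, 0, 186, 77, 10436] [256.4  31.3] [0.4201 0.0412] [0.4183 0.0484] [0.4165 0.0556]
wrist [446, 3, 36, 60, 555] [463.9  30.7] [0.4842 0.0413] [0.4989 0.0485] [0.5136 0.0558]
```

The candle has slipped out of the grip and stands upright at about (0.421, 0.057), just inside the mouth. I'll regrip it there, centred, lower and firmer.

Emit:
arm_command([
  [0,-0.015,0,0],
  [0,-0.015,0,0],
  [0,-0.015,0,0],
  [0,-0.015,0,0],
  [0.08,-0.015,0,0],
  [0.16,-0.015,0,0],
  [0.24,-0.015,0,0],
  [0.32,-0.015,0,0],
  [0.37,-0.015,0,0],
  [0.37,-0.015,0.035,0],
  [0.37,-0.015,0.07,0],
  [0.37,-0.015,0.07,0],
], gripper=87)

```text
time: 15.75
tool_pos: [0.4205, 0.057, 0.0817]
eef_rot: [[0.0, 1.0, -0.003], [1.0, -0.0, -0.0], [-0.0, -0.003, -1.0]]
force: [0.4, 0.7, -0.2]
gripper_width: 0.991
grip_force: 0.0
```

Emit:
arm_command([
  [0,0,0,0],
  [0,0,0,0],
  [0,0,0,0],
  [0,0,0,0],
  [0,0,0,0],
  [0,0,0,0],
  [0,0,0,0],
  [0,0,0,0],
], gripper=50, grip_force=19)

```text
time: 16.55
tool_pos: [0.4212, 0.0576, 0.0833]
eef_rot: [[-0.0, 1.0, -0.001], [1.0, 0.0, 0.0], [0.0, -0.001, -1.0]]
force: [-3.7, -1.5, 3.6]
gripper_width: 0.686
grip_force: 18.9
```

```bash
python3 - <<'E'
from h import *
for n in('scene','side'): discs(n,(.15,))
E
```

```text
scene [324, 166, 22, 13, 231] [334.7 172.3] [0.4259 0.1744]
scene [154, 192, 23, 14, 252] [165.3 198.3] [ 0.6047 -0.2107]
scene [125, 208, 26, 16, 321] [137.7 215.5] [ 0.6752 -0.2484]
scene [321, 209, 24, 16, 301] [332.7 216.7] [0.6033 0.1812]
scene [318, 228, 26, 18, 383] [330.5 236.5] [0.6694 0.181 ]
side [296, 126, 19, 12, 193] [304.9 131.6] [ 0.6213 -0.228 ]
side [319, 217, 20, 12, 141] [327.4 223. ] [0.4199 0.0751]
side [217, 221, 24, 20, 360] [228.8 230.6] [0.6165 0.2062]
side [296, 242, 27, 22, 449] [309.2 252.6] [0.4208 0.1777]
side [255, 244, 24, 21, 392] [266.4 254.2] [0.5042 0.227 ]
```

Emit:
arm_command([
  [0,0,-0.006,0],
  [0.008,0.003,-0.006,0],
  [0.016,0.006,-0.006,0],
  [0.024,0.009,-0.006,0],
  [0.032,0.012,-0.006,0],
  [0.04,0.012,-0.006,0],
  [0.048,0.012,-0.006,0],
  [0.056,0.012,-0.006,0],
  [0.064,0.012,-0.006,0],
  [0.072,0.012,-0.006,0],
  [0.08,0.012,-0.006,0],
  [0.08,0.012,-0.006,0],
])

```text
time: 17.85
tool_pos: [0.4257, 0.0821, 0.0852]
eef_rot: [[-0.0, 1.0, 0.001], [1.0, 0.0, 0.001], [0.001, 0.001, -1.0]]
force: [-1.9, -0.3, -2.8]
gripper_width: 0.685
grip_force: 19.0
```

```bash
python3 - <<'E'
from h import *
discs('side',(.15,)); c,_=pic('wrist'); print(rec('catch_tall','wrist',c)[:2])
c,_=pic('scene'); print(rec('catch_tall','scene',c)[:2],rec('candle_tall','scene',c)[:2])
E
```

```text
side [296, 126, 12, 12, 105] [301.2 132.1] [ 0.6297 -0.2206]
side [217, 221, 24, 20, 362] [228.8 230.6] [0.6166 0.2061]
side [313, 222, 20, 11, 67] [322.6 226.9] [0.4251 0.092 ]
side [296, 242, 27, 22, 451] [309.1 252.6] [0.4209 0.1778]
side [255, 244, 24, 21, 393] [266.5 254.2] [0.5041 0.227 ]
[(0.74, array([0.511, 0.141, 0.115])), (0.57, array([0.428, 0.097, 0.15 ]))]
[(0.48, array([0.46 , 0.072, 0.011]))] [(0.94, array([0.448, 0.084, 0.06 ]))]
```

Emit:
arm_command([
  [0,0,0.006,0],
  [0,0,0.006,0],
])

```text
time: 18.35
tool_pos: [0.4257, 0.0815, 0.0835]
eef_rot: [[0.0, 1.0, 0.0], [1.0, -0.0, -0.0], [-0.0, 0.0, -1.0]]
force: [-2.4, -0.7, 1.4]
gripper_width: 0.69
grip_force: 19.0
```

Emit:
arm_command([
  [0,0,0,0],
  [0,0,0,0],
  [0,0,0,0],
  [0,0,0,0],
  [0,0,-0.03,0],
  [0,0,-0.06,0],
  [-0.03,0,-0.065,0],
  [-0.06,0,-0.065,0],
  [-0.06,0,-0.065,0],
  [-0.06,0,-0.065,0],
], gripper=87)

```text
time: 19.35
tool_pos: [0.4252, 0.0631, 0.1027]
eef_rot: [[0.001, 1.0, -0.0], [1.0, -0.001, 0.0], [0.0, -0.0, -1.0]]
force: [-0.5, -0.6, -0.5]
gripper_width: 0.988
grip_force: 0.0
```

```bash
python3 - <<'E'
from h import *
for n in('scene','side','wrist'): discs(n,(.15,))
c,im=pic('wrist','w6.png')
f=im.astype(int); m=((f.min(2)>100)&(f.max(2)-f.min(2)<25)).astype(np.uint8)
n,l,s,ce=cv2.connectedComponentsWithStats(m)
for i in range(1,n):
    if s[i,4]>300: print(s[i],ray(c,s[i,0]+s[i,2]/2,s[i,1],.15),ray(c,s[i,0]+s[i,2]/2,s[i,1]+s[i,3],.15),s[i,2]*(c[2][2]-.15)/342)
E
```

```text
scene [301, 164, 8, 11, 63] [304.1 169.2] [0.4254 0.0957]
scene [324, 166, 22, 13, 230] [334.8 172.4] [0.426  0.1745]
scene [154, 192, 23, 14, 252] [165.3 198.3] [ 0.6047 -0.2107]
scene [125, 208, 26, 16, 320] [137.7 215.5] [ 0.6751 -0.2485]
scene [321, 209, 24, 16, 301] [332.7 216.7] [0.6033 0.1812]
scene [318, 228, 26, 18, 383] [330.5 236.5] [0.6694 0.181 ]
side [296, 126, 19, 12, 193] [305.  131.6] [ 0.6211 -0.2278]
side [314, 217, 25, 17, 279] [326.2 224.7] [0.4202 0.0814]
side [217, 221, 24, 20, 359] [228.8 230.7] [0.6164 0.2063]
side [296, 242, 27, 22, 446] [309.1 252.6] [0.4209 0.1778]
side [255, 244, 24, 21, 391] [266.5 254.2] [0.5041 0.227 ]
wrist [181, 0, 183, 69, 9079] [272.1  27.9] [0.424  0.1587]
wrist [442, 0, 118, 72, 6966] [500.6  31. ] [0.4935 0.1578]
wrist [192, 189, 161, 86, 11081] [271.9 236.7] [0.4236 0.092 ]
wrist [199, 294, 147, 10, 1286] [272.2 298.9] [0.4235 0.0678]
[ 180    0  185   70 9309] [0.42413196 0.16639832 0.15      ] [0.42403982 0.14689363 0.15      ] 0.062000936005425215
[ 442    0  118   73 7139] [0.49227822 0.16635745 0.15      ] [0.49553474 0.14599457 0.15      ] 0.039546542965622565
[429 179  35  49 440] [0.48252773 0.11258196 0.15      ] [0.4846096  0.09533162 0.15      ] 0.011729906811837202
[  191   189   163   115 15754] [0.42386151 0.10914879 0.15      ] [0.42365698 0.06585124 0.15      ] 0.05462785172369897
```

Emit:
arm_command([
  [0.004,-0.003,0,0],
  [0.004,-0.003,0,0],
  [0.004,-0.003,0,0],
  [0.004,-0.003,0,0],
  [0.004,-0.003,0,0],
  [0.004,-0.003,0,0],
  [0.004,-0.003,0,0],
  [0.004,-0.003,0,0],
], gripper=50, grip_force=19)

```text
time: 20.35
tool_pos: [0.424, 0.0648, 0.1027]
eef_rot: [[0.0, 1.0, -0.001], [1.0, -0.0, 0.0], [0.0, -0.001, -1.0]]
force: [-1.3, -0.4, 0.6]
gripper_width: 0.665
grip_force: 18.6
```

Emit:
arm_command([
  [0,0,-0.004,0],
  [0.008,0,-0.004,0],
  [0.016,0,-0.004,0],
  [0.024,0,-0.004,0],
  [0.032,0,-0.004,0],
  [0.04,0,-0.004,0],
  [0.048,0,-0.004,0],
  [0.056,0,-0.004,0],
  [0.064,0,-0.004,0],
  [0.072,0,-0.004,0],
  [0.072,0,-0.004,0],
])

```text
time: 21.45
tool_pos: [0.4246, 0.0868, 0.1041]
eef_rot: [[-0.0, 1.0, 0.0], [1.0, 0.0, 0.0], [0.0, 0.0, -1.0]]
force: [-2.2, 0.5, -2.5]
gripper_width: 0.661
grip_force: 18.6
```

```bash
python3 - <<'E'
from h import *
for n in('scene','side'): discs(n,(.15,))
E
```

```text
scene [324, 166, 22, 13, 231] [334.7 172.3] [0.4259 0.1744]
scene [154, 192, 23, 14, 252] [165.3 198.3] [ 0.6047 -0.2107]
scene [125, 208, 26, 16, 321] [137.7 215.5] [ 0.6752 -0.2484]
scene [321, 209, 24, 16, 301] [332.7 216.7] [0.6033 0.1812]
scene [318, 228, 26, 18, 383] [330.5 236.5] [0.6694 0.181 ]
side [296, 126, 17, 12, 148] [303.2 132.1] [ 0.6247 -0.2232]
side [217, 221, 24, 20, 361] [228.8 230.7] [0.6165 0.2064]
side [313, 222, 22, 12, 120] [324.  227.2] [0.4218 0.0913]
side [296, 242, 27, 22, 453] [309.1 252.5] [0.4208 0.1777]
side [255, 244, 24, 21, 394] [266.5 254.2] [0.5042 0.227 ]
```

Emit:
arm_command([
  [0.006,0,0,0],
  [0.012,0,0,0],
  [0.018,0,0,0],
  [0.024,0,0,0],
  [0.03,0,0,0],
  [0.036,0,0,0],
  [0.036,0,0,0],
])

```text
time: 22.25
tool_pos: [0.4245, 0.0975, 0.104]
eef_rot: [[-0.0, 1.0, 0.0], [1.0, 0.0, 0.0], [0.0, 0.0, -1.0]]
force: [-1.7, 0.2, -4.1]
gripper_width: 0.661
grip_force: 18.6
```

Emit:
arm_command([
  [0.006,0,0,0],
  [0.012,0,0,0],
  [0.018,0,0,0],
  [0.024,0,0,0],
  [0.03,0,0,0],
  [0.036,0,0,0],
  [0.036,0,0,0],
])

```text
time: 22.95
tool_pos: [0.4245, 0.1083, 0.104]
eef_rot: [[0.0, 1.0, -0.0], [1.0, -0.0, 0.0], [0.0, -0.0, -1.0]]
force: [-0.6, -0.6, -3.6]
gripper_width: 0.666
grip_force: 18.7
```

```bash
python3 - <<'E'
from h import *
for n in('scene','side','wrist'): discs(n,(.15,))
c,_=pic('scene'); print(rec('catch_tall','scene',c)[:2])
E
```

```text
scene [321, 167, 28, 13, 258] [335.9 172.5] [0.4262 0.1773]
scene [154, 192, 23, 14, 253] [165.3 198.3] [ 0.6047 -0.2107]
scene [125, 208, 26, 16, 321] [137.7 215.5] [ 0.6752 -0.2484]
scene [321, 209, 24, 16, 300] [332.7 216.7] [0.6033 0.1813]
scene [318, 228, 26, 18, 383] [330.5 236.5] [0.6694 0.181 ]
side [217, 221, 24, 20, 365] [228.8 230.6] [0.6165 0.2062]
side [295, 236, 30, 30, 577] [309.3 252. ] [0.4213 0.176 ]
side [255, 244, 24, 21, 396] [266.5 254.2] [0.5041 0.2271]
wrist [184, 0, 182, 188, 26917] [274.5  91.9] [0.4238 0.1851]
wrist [432, 42, 120, 123, 11448] [491.6 103.2] [0.494  0.1817]
wrist [211, 192, 141, 41, 3791] [281.7 214.2] [0.4262 0.1445]
[(0.5, array([0.451, 0.073, 0.008]))]
```

Emit:
arm_command([
  [0.003,0,0,0],
  [0.006,0,0,0],
  [0.006,0,0,0],
])

```text
time: 23.5
tool_pos: [0.4246, 0.1099, 0.104]
eef_rot: [[0.0, 1.0, 0.0], [1.0, -0.0, 0.0], [0.0, 0.0, -1.0]]
force: [-1.3, -1.3, -1.3]
gripper_width: 0.665
grip_force: 18.8
```

Emit:
arm_command([
  [0.003,0,0,0],
  [0.005,0,0,0],
  [0.005,0,0,0],
])

```text
time: 23.8
tool_pos: [0.4249, 0.1114, 0.1041]
eef_rot: [[0.0, 1.0, 0.001], [1.0, -0.0, 0.0], [0.0, 0.001, -1.0]]
force: [-0.1, -1.3, -4.0]
gripper_width: 0.662
grip_force: 18.7
```

Emit:
arm_command([
  [0.002,0,0,0],
  [0.004,0,0,0],
  [0.004,0,0,0],
])

```text
time: 24.1
tool_pos: [0.425, 0.1117, 0.1042]
eef_rot: [[-0.0, 1.0, 0.001], [1.0, 0.0, -0.001], [-0.001, 0.001, -1.0]]
force: [0.7, -7.4, -1.6]
gripper_width: 0.665
grip_force: 21.4
```

```bash
python3 - <<'E'
from h import *
print(r.sense()['force'])
for n in('scene','side'): discs(n,(.15,),thr=175)
c,im=pic('wrist','w7.png'); f=im.astype(int)
# intensity profile along disc column to find gap between discs, and front extent
col=f[:,275,:].mean(1).astype(int); print(col[60:260:4].tolist(),col[120:170].tolist())
print([ray(c,275,v,.15)[1].round(4) for v in (100,120,140,160,180)])
E
```

```text
[ 0.7285961  -7.35958695 -1.55872319]
scene [328, 167, 22, 12, 204] [338.7 172.5] [0.4251 0.1845]
scene [155, 192, 22, 13, 221] [165.2 198.1] [ 0.6039 -0.2113]
scene [126, 208, 24, 15, 276] [137.6 215.2] [ 0.6743 -0.249 ]
scene [322, 210, 23, 15, 260] [332.7 216.9] [0.6037 0.1813]
scene [318, 228, 25, 18, 327] [330.5 236.5] [0.6694 0.1809]
side [217, 222, 24, 18, 345] [228.8 230.4] [0.6169 0.2057]
side [295, 236, 31, 31, 567] [308.5 252.6] [0.422  0.1785]
side [255, 245, 24, 20, 376] [266.6 254.1] [0.5041 0.2266]
[183, 178, 184, 183, 183, 183, 181, 180, 106, 62, 56, 135, 174, 181, 182, 184, 183, 183, 184, 181, 183, 182, 181, 185, 181, 184, 180, 184, 181, 183, 183, 183, 78, 144, 181, 184, 183, 180, 185, 180, 182, 179, 181, 182, 185, 124, 38, 51, 48, 88] [184, 184, 185, 187, 183, 178, 180, 185, 183, 183, 181, 180, 184, 181, 186, 181, 181, 185, 180, 187, 183, 181, 181, 182, 182, 181, 181, 183, 181, 185, 183, 181, 185, 184, 184, 185, 181, 182, 184, 181, 184, 178, 184, 183, 180, 183, 183, 187, 184, 177]
[np.float64(0.1862), np.float64(0.18), np.float64(0.1735), np.float64(0.1669), np.float64(0.1601)]
```

Emit:
arm_command([
  [0,0,0.003,0],
  [-0.002,0,0.004,0],
  [-0.002,0,0.004,0],
])

```text
time: 24.55
tool_pos: [0.425, 0.1117, 0.103]
eef_rot: [[0.0, 1.0, 0.001], [1.0, -0.0, -0.0], [-0.0, 0.001, -1.0]]
force: [-0.1, -4.0, -1.5]
gripper_width: 0.663
grip_force: 19.4
```

Emit:
arm_command([
  [0,0,0,0],
  [0,0,0,0],
  [0,0,0,0],
  [-0.02,0,0,0],
  [-0.06,0,0,0],
  [-0.12,0,0,0],
  [-0.2,0,-0.05,0],
  [-0.3,0,-0.15,0],
  [-0.3,0,-0.15,0],
], gripper=68)

```text
time: 25.45
tool_pos: [0.4277, 0.0189, 0.1507]
eef_rot: [[0.003, 1.0, 0.007], [1.0, -0.003, -0.001], [-0.001, 0.007, -1.0]]
force: [1.0, -0.1, 0.7]
gripper_width: 0.776
grip_force: 0.0
```

```bash
python3 - <<'E'
from h import *
for n in('scene','side','wrist'): discs(n,(.15,),thr=165)
c,_=pic('scene'); print(rec('catch_tall','scene',c)[:2])
c,_=pic('wrist','w8.png'); print(rec('catch_tall','wrist',c)[:2],rec('catch_short','wrist',c)[:2],rec('catch_middle','wrist',c)[:2]); np.savez('w8.npz',*c)
E
```

```text
scene [322, 167, 28, 13, 257] [336.5 172.5] [0.4257 0.179 ]
scene [154, 192, 23, 13, 236] [165.4 198. ] [ 0.6036 -0.2109]
scene [125, 208, 26, 16, 308] [137.6 215.3] [ 0.6746 -0.2488]
scene [321, 210, 24, 15, 281] [332.7 216.9] [0.6039 0.1813]
scene [318, 228, 25, 18, 352] [330.4 236.6] [0.6696 0.1809]
side [296, 126, 19, 12, 184] [305.  131.5] [ 0.6213 -0.2285]
side [217, 222, 24, 18, 345] [228.7 230.5] [0.6168 0.2059]
side [295, 236, 31, 31, 560] [308.8 252.5] [0.4215 0.1779]
side [255, 245, 24, 20, 378] [266.5 254.1] [0.5041 0.2267]
wrist [439, 0, 40, 5, 145] [458.1   1.6] [0.5014 0.1377]
wrist [213, 57, 124, 47, 4196] [273.3  76.7] [0.4239 0.1084]
[(0.59, array([0.447, 0.072, 0.01 ])), (0.24, array([0.657, 0.179, 0.087]))]
[(0.74, array([0.451, 0.069, 0.011]))] [(0.67, array([0.552, 0.069, 0.016])), (0.25, array([0.529, 0.126, 0.111]))] [(0.85, array([0.651, 0.074, 0.011])), (0.37, array([0.431, 0.115, 0.15 ]))]
```

Tall row: resident moved about 10 mm to the board, the added candle is tight and the catch is back at rest. Next is the middle candle.

Emit:
arm_command([
  [-0.06,0.04,-0.15,0],
  [-0.19,0.14,-0.2,0],
  [-0.31,0.23,-0.2,0],
  [-0.43,0.32,-0.2,0],
  [-0.55,0.41,-0.2,0],
  [-0.67,0.5,-0.2,0],
  [-0.79,0.59,-0.2,0],
  [-0.89,0.67,-0.2,0],
  [-0.953,0.712,-0.2,0],
  [-0.953,0.712,-0.2,0],
  [-0.953,0.712,-0.2,0],
  [-0.953,0.712,-0.2,0],
], gripper=87)

```text
time: 27.1
tool_pos: [0.6372, -0.2624, 0.2073]
eef_rot: [[-0.001, 1.0, -0.001], [1.0, 0.001, 0.001], [0.001, -0.001, -1.0]]
force: [-0.1, -0.0, 0.3]
gripper_width: 0.991
grip_force: 0.0
```

```bash
python3 - <<'E'
from h import *
print(r.sense()['tool_pos']); discs('wrist',(.12,.09),thr=165)
E
```

```text
[ 0.63719465 -0.26243032  0.2073348 ]
```

Emit:
arm_command([
  [-0.016,0.01,0.12,0],
  [-0.016,0.01,0.26,0],
  [-0.016,0.01,0.4,0],
  [-0.016,0.01,0.51,0],
  [-0.016,0.01,0.51,0],
  [-0.016,0.01,0.51,0],
])

```text
time: 27.75
tool_pos: [0.6408, -0.268, 0.0553]
eef_rot: [[-0.001, 1.0, -0.001], [1.0, 0.001, 0.001], [0.001, -0.001, -1.0]]
force: [0.4, 0.1, 0.5]
gripper_width: 0.991
grip_force: 0.0
```

Emit:
arm_command([
  [0,0,0,0],
  [0,0,0,0],
  [0,0,0,0],
  [0,0,0,0],
  [0,0,0,0],
  [0,0,0,0],
  [0,0,0,0],
  [0,0,0,0],
], gripper=50, grip_force=19)

```text
time: 28.55
tool_pos: [0.6411, -0.2691, 0.0561]
eef_rot: [[0.0, 1.0, 0.0], [1.0, -0.0, -0.0], [-0.0, 0.0, -1.0]]
force: [-3.1, 0.6, 6.7]
gripper_width: 0.68
grip_force: 19.0
```

Emit:
arm_command([
  [0,0,-0.01,0],
  [0.04,-0.002,-0.01,0],
  [0.12,-0.006,-0.01,0],
  [0.22,-0.01,-0.01,0],
  [0.32,-0.014,-0.01,0],
  [0.42,-0.018,-0.01,0],
  [0.52,-0.022,-0.01,0],
  [0.62,-0.026,-0.01,0],
  [0.72,-0.028,-0.01,0],
  [0.78,-0.028,-0.01,0],
  [0.8,-0.028,-0.01,0],
  [0.8,-0.028,-0.01,0],
])

```text
time: 29.75
tool_pos: [0.6326, -0.0282, 0.0577]
eef_rot: [[-0.001, 1.0, -0.0], [1.0, 0.001, -0.0], [-0.0, -0.0, -1.0]]
force: [-0.3, 0.2, -3.1]
gripper_width: 0.684
grip_force: 19.0
```

```bash
python3 - <<'E'
from h import *
np.set_printoptions(precision=4,suppress=True)
print(r.sense()['tool_pos'],r.sense()['force'])
c,im=pic('wrist','w9.png'); f=im.astype(int)
print(rec('catch_middle','wrist',c)[:2],rec('catch_short','wrist',c)[:2],rec('candle_middle','wrist',c)[:2])
m=((f[:,:,2]>f[:,:,0]-5)&(f[:,:,2]>70)).astype(np.uint8); m[140:]=0
n,l,s,ce=cv2.connectedComponentsWithStats(m)
for i in range(1,n):
    if s[i,4]>100:
        b=cv2.boxPoints(cv2.minAreaRect(np.argwhere(l==i)[:,::-1].astype(np.float32))); print(s[i],[ray(c,*p,.013)[:2] for p in b])
E
```

```text
[ 0.6326 -0.0282  0.0577] [-0.2973  0.2415 -3.0657]
[(0.58, array([0.655, 0.072, 0.009]))] [(0.95, array([0.552, 0.072, 0.014])), (0.64, array([0.474, 0.034, 0.006]))] [(0.79, array([ 0.638, -0.006,  0.12 ])), (0.63, array([0.492, 0.066, 0.01 ]))]
[ 101   15   68   89 1116] [array([0.5334, 0.0921]), array([0.5406, 0.0966]), array([0.5708, 0.0528]), array([0.5634, 0.0479])]
[ 293   18   58   90 1124] [array([0.64  , 0.0925]), array([0.6479, 0.0964]), array([0.6759, 0.0513]), array([0.6677, 0.047 ])]
```

Emit:
arm_command([
  [0.03,0.004,0,0],
  [0.07,0.006,0,0],
  [0.11,0.006,0,0],
  [0.15,0.006,0,0],
  [0.18,0.006,0.002,0],
  [0.2,0.006,0.002,0],
  [0.22,0.007,0.002,0],
  [0.24,0.007,0.002,0],
  [0.26,0.007,0.002,0],
  [0.28,0.008,0.002,0],
  [0.3,0.008,0.002,0],
  [0.32,0.008,0.002,0],
  [0.34,0.008,0.002,0],
  [0.355,0.008,0.002,0],
  [0.355,0.008,0.008,0],
  [0.355,0.008,0.008,0],
])

```text
time: 31.55
tool_pos: [0.6356, 0.0789, 0.0561]
eef_rot: [[0.0, 1.0, 0.001], [1.0, -0.0, 0.002], [0.002, 0.001, -1.0]]
force: [-2.9, 2.3, 2.6]
gripper_width: 0.681
grip_force: 19.0
```

Emit:
arm_command([
  [0,0,0,0],
  [0,0,0,0],
  [0,0,0,0],
  [0,0,0,0],
  [0,0,-0.03,0],
  [0,0,-0.06,0],
  [-0.03,0,-0.06,0],
  [-0.06,0,-0.06,0],
  [-0.06,0,-0.06,0],
  [-0.06,0,-0.06,0],
], gripper=87)

```text
time: 32.55
tool_pos: [0.6348, 0.0591, 0.0732]
eef_rot: [[0.001, 1.0, -0.001], [1.0, -0.001, 0.0], [0.0, -0.001, -1.0]]
force: [0.0, 0.8, 0.1]
gripper_width: 0.988
grip_force: 0.0
```

```bash
python3 - <<'E'
from h import *
for n in('scene','side','wrist'): discs(n,(.12,))
c,im=pic('wrist','w10.png')
f=im.astype(int); m=((f.min(2)>100)&(f.max(2)-f.min(2)<25)).astype(np.uint8)
n,l,s,ce=cv2.connectedComponentsWithStats(m)
for i in range(1,n):
    if s[i,4]>300: print(s[i],ray(c,s[i,0]+s[i,2]/2,s[i,1],.12),ray(c,s[i,0]+s[i,2]/2,s[i,1]+s[i,3],.12),s[i,2]*(c[2][2]-.12)/342)
E
```

```text
scene [304, 165, 9, 11, 74] [308.2 169.6] [0.3809 0.103 ]
scene [321, 167, 29, 13, 278] [336.2 172.7] [0.3823 0.1783]
scene [154, 192, 24, 14, 257] [165.3 198.4] [ 0.5689 -0.2294]
scene [321, 209, 24, 17, 313] [332.8 216.8] [0.5674 0.1816]
scene [286, 223, 13, 18, 152] [291.5 231.6] [0.6353 0.0935]
scene [318, 228, 26, 19, 389] [330.6 236.6] [0.6364 0.1814]
side [326, 148, 19, 14, 221] [334.9 154.3] [ 0.5148 -0.2075]
side [239, 197, 23, 15, 247] [250.4 203.7] [0.6312 0.0794]
side [217, 221, 25, 38, 451] [228.5 233.5] [0.6278 0.1931]
side [294, 235, 33, 33, 641] [309.3 252.3] [0.4295 0.1542]
side [254, 244, 25, 22, 410] [266.3 254.4] [0.5156 0.2068]
wrist [0, 0, 71, 50, 2838] [29.4 21.4] [0.5598 0.1568]
wrist [208, 0, 140, 34, 3209] [277.1  12.9] [0.6352 0.159 ]
wrist [195, 175, 163, 101, 13574] [276.2 231.1] [0.6347 0.09  ]
wrist [213, 297, 128, 5, 626] [276.3 299. ] [0.6347 0.0636]
[   0    0   73   51 2930] [0.56296655 0.16271665 0.12      ] [0.56049795 0.14860806 0.12      ] 0.024577318463148617
[ 207    0  142   35 3399] [0.63545973 0.16268718 0.12      ] [0.63545421 0.15311602 0.12      ] 0.047807934544754856
[  195   175   163   129 17526] [0.63492245 0.10997692 0.12      ] [0.63484231 0.06168116 0.12      ] 0.05487812204785239
[129 180  49  55 561] [0.59318211 0.10825918 0.12      ] [0.59140971 0.08866078 0.12      ] 0.01649710417389428
```

Emit:
arm_command([
  [0.012,0.001,0,0],
  [0.012,0.001,0,0],
  [0.012,0.001,0,0],
  [0.012,0.001,0,0],
  [0.012,0.001,0,0],
  [0.012,0.001,0,0],
  [0.012,0.001,0,0],
  [0.012,0.001,0,0],
], gripper=50, grip_force=19)

```text
time: 33.55
tool_pos: [0.6349, 0.0633, 0.0733]
eef_rot: [[0.0, 1.0, -0.001], [1.0, -0.0, 0.0], [0.0, -0.001, -1.0]]
force: [-2.3, 0.7, 1.0]
gripper_width: 0.653
grip_force: 18.3
```

Emit:
arm_command([
  [0,0,-0.004,0],
  [0.01,0,-0.004,0],
  [0.02,0,-0.004,0],
  [0.03,0,-0.004,0],
  [0.04,0,-0.004,0],
  [0.05,0,-0.004,0],
  [0.06,0.001,-0.004,0],
  [0.07,0.001,-0.004,0],
  [0.08,0.001,-0.004,0],
  [0.09,0.001,-0.004,0],
  [0.1,0.001,-0.004,0],
  [0.11,0.002,-0.004,0],
  [0.12,0.002,-0.004,0],
  [0.12,0.002,-0.004,0],
])

```text
time: 34.95
tool_pos: [0.6361, 0.0999, 0.0747]
eef_rot: [[-0.0, 1.0, 0.0], [1.0, 0.0, 0.001], [0.001, 0.0, -1.0]]
force: [-1.2, 1.2, -3.0]
gripper_width: 0.647
grip_force: 18.2
```

Emit:
arm_command([
  [0.006,0,0,0],
  [0.012,0,0,0],
  [0.016,0,0,0],
  [0.016,0,0,0],
])

```text
time: 35.35
tool_pos: [0.636, 0.1043, 0.0746]
eef_rot: [[0.0, 1.0, 0.0], [1.0, -0.0, 0.0], [0.0, 0.0, -1.0]]
force: [-0.4, 0.7, -3.5]
gripper_width: 0.649
grip_force: 18.2
```

Emit:
arm_command([
  [0.003,0,0,0],
  [0.006,0,0,0],
  [0.006,0,0,0],
])

```text
time: 35.65
tool_pos: [0.636, 0.1058, 0.0746]
eef_rot: [[-0.0, 1.0, 0.0], [1.0, 0.0, -0.0], [-0.0, 0.0, -1.0]]
force: [-0.3, -0.1, -3.5]
gripper_width: 0.649
grip_force: 18.3
```

Emit:
arm_command([
  [0.003,0,0,0],
  [0.006,0,0,0],
  [0.006,0,0,0],
])

```text
time: 35.95
tool_pos: [0.6365, 0.1076, 0.0748]
eef_rot: [[0.0, 1.0, 0.001], [1.0, -0.0, -0.0], [-0.0, 0.001, -1.0]]
force: [0.3, -1.7, -3.4]
gripper_width: 0.651
grip_force: 18.5
```

Emit:
arm_command([
  [0.003,0,0,0],
  [0.003,0,0,0],
])

```text
time: 36.15
tool_pos: [0.6365, 0.1085, 0.0748]
eef_rot: [[0.0, 1.0, 0.001], [1.0, -0.0, -0.0], [-0.0, 0.001, -1.0]]
force: [0.4, -1.9, -2.0]
gripper_width: 0.65
grip_force: 18.5
```

```bash
python3 - <<'E'
from h import *
print(r.sense()['force'])
for n in('scene','side'): discs(n,(.12,))
c,_=pic('scene'); print(rec('catch_middle','scene',c)[:2])
E
```

```text
[ 0.40336311 -1.94520882 -1.98466882]
scene [321, 167, 29, 13, 279] [336.3 172.7] [0.3822 0.1784]
scene [154, 192, 24, 14, 257] [165.3 198.4] [ 0.5689 -0.2294]
scene [321, 209, 24, 17, 308] [332.7 216.8] [0.5672 0.1814]
scene [310, 228, 35, 19, 474] [328.5 236.3] [0.6365 0.1768]
side [326, 148, 19, 14, 220] [334.9 154.3] [ 0.5147 -0.2076]
side [217, 213, 32, 29, 532] [230.7 228. ] [0.6323 0.1751]
side [294, 235, 33, 33, 639] [309.3 252.2] [0.4295 0.1542]
side [254, 244, 25, 22, 408] [266.4 254.3] [0.5157 0.2067]
[(0.59, array([0.659, 0.068, 0.013]))]
```

Emit:
arm_command([
  [0.003,0,0,0],
  [0.003,0,0,0],
])

```text
time: 36.55
tool_pos: [0.6362, 0.1089, 0.0748]
eef_rot: [[-0.0, 1.0, 0.0], [1.0, 0.0, -0.001], [-0.001, 0.0, -1.0]]
force: [0.1, -3.8, -1.2]
gripper_width: 0.645
grip_force: 18.9
```

Emit:
arm_command([
  [0.003,0,0,0],
  [0.003,0,0,0],
])

```text
time: 36.75
tool_pos: [0.6363, 0.109, 0.0749]
eef_rot: [[-0.0, 1.0, 0.0], [1.0, 0.0, -0.002], [-0.002, 0.0, -1.0]]
force: [-0.6, -8.1, -0.3]
gripper_width: 0.649
grip_force: 19.3
```

Emit:
arm_command([
  [0,0,0.003,0],
  [-0.002,0,0.004,0],
  [-0.002,0,0.004,0],
])

```text
time: 37.05
tool_pos: [0.6363, 0.1089, 0.0737]
eef_rot: [[0.0, 1.0, 0.0], [1.0, -0.0, -0.001], [-0.001, 0.0, -1.0]]
force: [0.1, -6.1, -0.6]
gripper_width: 0.648
grip_force: 19.1
```

Emit:
arm_command([
  [0,0,0,0],
  [0,0,0,0],
  [0,0,0,0],
  [-0.02,0,0,0],
  [-0.06,0,0,0],
  [-0.12,0,0,0],
  [-0.2,0,-0.05,0],
  [-0.3,0,-0.2,0],
  [-0.35,0,-0.35,0],
  [-0.35,0,-0.45,0],
  [-0.35,0,-0.45,0],
], gripper=68)

```text
time: 38.15
tool_pos: [0.6397, 0.0024, 0.2143]
eef_rot: [[0.002, 1.0, 0.011], [1.0, -0.002, -0.001], [-0.001, 0.011, -1.0]]
force: [1.2, 0.2, -0.0]
gripper_width: 0.775
grip_force: 0.0
```

```bash
python3 - <<'E'
from h import *
np.set_printoptions(precision=4,suppress=True)
s=r.sense();print(s['tool_pos'],s['joint_pos'])
for n in('scene','side'): discs(n,(.12,))
c,im=pic('wrist','w11.png'); f=im.astype(int)
for t in('catch_middle','catch_short','catch_tall','candle_middle'): print(t,rec(t,'wrist',c)[:2])
m=((f[:,:,2]>f[:,:,0]-5)&(f[:,:,2]>70)).astype(np.uint8); m[240:]=0
n,l,s,ce=cv2.connectedComponentsWithStats(m)
for i in range(1,n):
    if s[i,4]>100:
        b=cv2.boxPoints(cv2.minAreaRect(np.argwhere(l==i)[:,::-1].astype(np.float32))); print(s[i],[ray(c,*p,.013)[:2] for p in b])
E
```

```text
[0.6397 0.0024 0.2143] [-0.1043  0.4168  1.4391  0.0003  1.2751 -0.1023]
scene [304, 165, 9, 11, 72] [308.2 169.8] [0.3818 0.1031]
scene [321, 167, 29, 13, 281] [336.3 172.7] [0.3823 0.1784]
scene [154, 192, 23, 14, 245] [164.8 198.3] [ 0.5689 -0.2306]
scene [321, 209, 24, 17, 314] [332.8 216.8] [0.5674 0.1816]
scene [292, 226, 10, 15, 99] [296.4 232.8] [0.6373 0.1051]
scene [310, 228, 35, 19, 476] [328.6 236.5] [0.6371 0.1771]
side [326, 148, 19, 13, 199] [335.1 153.8] [ 0.5151 -0.2101]
side [217, 214, 31, 27, 496] [230.7 228.2] [0.6321 0.1756]
side [294, 236, 33, 31, 597] [309.1 252.4] [0.4298 0.1548]
side [255, 244, 24, 21, 390] [266.5 254.2] [0.5156 0.2062]
catch_middle [(0.64, array([0.654, 0.07 , 0.012]))]
catch_short [(0.87, array([0.552, 0.075, 0.017])), (0.66, array([0.523, 0.127, 0.108]))]
catch_tall [(0.62, array([0.45 , 0.07 , 0.011]))]
candle_middle [(0.72, array([0.637, 0.112, 0.12 ]))]
[111   0  44   8 232] [array([0.481 , 0.1831]), array([0.5211, 0.183 ]), array([0.5205, 0.1772]), array([0.4803, 0.1772])]
[250   0  56   2 109] [array([0.6106, 0.1822]), array([0.6106, 0.183 ]), array([0.6619, 0.183 ]), array([0.6619, 0.1821])]
[ 238   59   79   28 1601] [array([0.5978, 0.132 ]), array([0.6735, 0.1319]), array([0.6741, 0.1072]), array([0.5971, 0.1073])]
[ 72  97  38  48 324] [array([0.4306, 0.0952]), array([0.4372, 0.0993]), array([0.4647, 0.0542]), array([0.4579, 0.0498])]
[177  98  36  48 348] [array([0.5341, 0.0924]), array([0.541 , 0.0968]), array([0.5699, 0.0536]), array([0.5629, 0.0489])]
[282 100  33  46 310] [array([0.6378, 0.0904]), array([0.6447, 0.0948]), array([0.6749, 0.0519]), array([0.6679, 0.0472])]
```

Middle row is done: a board contact of about -8 N was felt, and the catch reads at rest. For the short candle I turn the gripper to close along the row, because a crosswise body would hit the tall bar.

Emit:
arm_command([
  [-0.1,-0.04,0,0.09],
  [-0.2,-0.09,0,0.18],
  [-0.3,-0.13,0,0.27],
  [-0.4,-0.18,0,0.36],
  [-0.5,-0.22,0,0.45],
  [-0.6,-0.27,0,0.54],
  [-0.7,-0.31,0,0.63],
  [-0.8,-0.35,0,0.72],
  [-0.825,-0.36,0,0.81],
  [-0.825,-0.36,0,0.9],
  [-0.825,-0.36,0,1.0],
  [-0.825,-0.36,0,1.0],
  [-0.825,-0.36,0,1.0],
  [-0.825,-0.36,0,1.0],
], gripper=87)

```text
time: 39.9
tool_pos: [0.5279, -0.2424, 0.208]
eef_rot: [[1.0, 0.003, -0.001], [0.003, -1.0, 0.001], [-0.001, -0.001, -1.0]]
force: [-0.4, 0.5, 0.1]
gripper_width: 0.994
grip_force: 0.0
```

```bash
python3 - <<'E'
from h import *
s=r.sense();print(s['tool_pos'],np.round(s['eef_rot'],3),np.round(s['joint_pos'],2))
discs('scene',(.09,)); discs('side',(.09,))
E
```

```text
[ 0.52787535 -0.24239796  0.20797006] [[ 1.     0.003 -0.001]
 [ 0.003 -1.     0.001]
 [-0.001 -0.001 -1.   ]] [-0.55  0.35  1.57  0.    1.23  1.02]
scene [304, 165, 9, 11, 71] [308.3 169.8] [0.3369 0.0999]
scene [321, 167, 29, 13, 279] [336.3 172.7] [0.3377 0.1785]
scene [154, 196, 24, 10, 115] [164.5 201.5] [ 0.5455 -0.2452]
scene [321, 209, 24, 17, 313] [332.8 216.8] [0.5312 0.1818]
scene [292, 226, 10, 15, 99] [296.4 232.8] [0.6044 0.1018]
scene [310, 228, 35, 19, 477] [328.6 236.5] [0.6041 0.1771]
side [326, 148, 12, 13, 92] [330.7 153.9] [ 0.5383 -0.2387]
side [217, 213, 31, 29, 503] [230.8 228. ] [0.6478 0.1533]
side [294, 236, 33, 31, 607] [309.  252.3] [0.4386 0.1319]
side [255, 244, 24, 21, 391] [266.5 254.2] [0.5272 0.1854]
```

Emit:
arm_command([
  [0.007,0.01,0.14,0],
  [0.007,0.01,0.28,0],
  [0.007,0.01,0.42,0],
  [0.007,0.01,0.54,0],
  [0.007,0.01,0.54,0],
  [0.007,0.01,0.54,0],
])

```text
time: 40.6
tool_pos: [0.53, -0.2456, 0.0465]
eef_rot: [[1.0, 0.001, -0.001], [0.001, -1.0, 0.001], [-0.001, -0.001, -1.0]]
force: [0.1, 0.3, 0.0]
gripper_width: 0.989
grip_force: 0.0
```

Emit:
arm_command([
  [0,0,0,0],
  [0,0,0,0],
  [0,0,0,0],
  [0,0,0,0],
  [0,0,0,0],
  [0,0,0,0],
  [0,0,0,0],
  [0,0,0,0],
], gripper=50, grip_force=19)

```text
time: 41.4
tool_pos: [0.5308, -0.2461, 0.0476]
eef_rot: [[1.0, 0.0, 0.002], [0.0, -1.0, -0.001], [0.002, 0.001, -1.0]]
force: [-0.4, 0.2, 6.9]
gripper_width: 0.68
grip_force: 19.0
```

Emit:
arm_command([
  [0,0,-0.008,0],
  [0,-0.05,-0.008,0],
  [0,-0.14,-0.008,0],
  [0,-0.24,-0.008,0],
  [0,-0.34,-0.008,0],
  [0,-0.44,-0.008,0],
  [0,-0.54,-0.008,0],
  [0,-0.64,-0.008,0],
  [0,-0.72,-0.008,0],
  [0,-0.78,-0.008,0],
  [0,-0.8,-0.008,0],
  [0,-0.8,-0.008,0],
])

```text
time: 42.6
tool_pos: [0.5294, -0.0046, 0.0486]
eef_rot: [[1.0, 0.002, -0.001], [0.002, -1.0, 0.0], [-0.001, -0.0, -1.0]]
force: [1.0, 0.2, -1.7]
gripper_width: 0.682
grip_force: 19.0
```

Emit:
arm_command([
  [0,-0.03,0,0],
  [0,-0.06,0,0],
  [0,-0.08,0,0],
  [0,-0.1,0,0],
  [0,-0.12,0,0],
  [0,-0.14,0,0],
  [0,-0.16,0,0],
  [0,-0.18,0,0],
  [0,-0.2,0,0],
  [0,-0.22,0,0],
  [0,-0.24,0,0],
  [0,-0.25,0,0],
  [0,-0.25,0,0],
])

```text
time: 43.9
tool_pos: [0.5296, 0.07, 0.0487]
eef_rot: [[1.0, 0.0, -0.001], [0.0, -1.0, 0.001], [-0.001, -0.001, -1.0]]
force: [-2.7, 0.6, -3.0]
gripper_width: 0.678
grip_force: 19.0
```

```bash
python3 - <<'E'
from h import *
discs('scene',(.09,)); discs('side',(.09,))
c,_=pic('scene'); print(rec('catch_short','scene',c)[:2],rec('candle_short','scene',c)[:2])
E
```

```text
scene [321, 167, 29, 13, 277] [336.2 172.7] [0.3375 0.1784]
scene [321, 209, 24, 16, 303] [332.7 216.8] [0.5311 0.1817]
scene [292, 226, 10, 15, 98] [296.4 232.8] [0.6043 0.1016]
scene [310, 228, 35, 18, 468] [328.6 236.4] [0.6037 0.177 ]
side [217, 213, 31, 29, 520] [230.8 228.1] [0.6477 0.1536]
side [294, 235, 33, 32, 627] [309.1 252.2] [0.4385 0.1317]
side [254, 244, 25, 22, 405] [266.4 254.3] [0.5272 0.1857]
[(0.57, array([0.565, 0.062, 0.008]))] [(0.74, array([0.552, 0.068, 0.078]))]
```

Emit:
arm_command([
  [0,0,0.006,0],
  [0,0,0.006,0],
])

```text
time: 44.35
tool_pos: [0.5303, 0.0693, 0.0476]
eef_rot: [[1.0, -0.0, 0.0], [-0.0, -1.0, 0.0], [0.0, -0.0, -1.0]]
force: [-4.4, 1.0, 4.4]
gripper_width: 0.68
grip_force: 19.0
```

Emit:
arm_command([
  [0,0,0,0],
  [0,0,0,0],
  [0,0,0,0],
  [0,0,0,0],
  [0,0,-0.05,0],
  [0,0,-0.12,0],
  [0,0,-0.2,0],
  [0,0,-0.22,0],
  [0,0,-0.22,0],
], gripper=68)

```text
time: 45.25
tool_pos: [0.5311, 0.0693, 0.1138]
eef_rot: [[1.0, -0.0, 0.003], [-0.0, -1.0, 0.0], [0.003, -0.0, -1.0]]
force: [0.3, 0.1, -0.7]
gripper_width: 0.774
grip_force: 0.0
```

Emit:
arm_command([
  [0,0.05,0,0],
  [0,0.12,0,0],
  [0,0.18,0,0],
  [0,0.18,0,0],
  [0,0.18,0,0],
  [0,0.18,0,0],
  [0,0.18,0,0],
  [0,0.18,0,0],
  [0,0.18,0,0],
  [0,0.18,0,0],
], gripper=0)

```text
time: 46.25
tool_pos: [0.5301, 0.0156, 0.1131]
eef_rot: [[1.0, 0.0, 0.0], [0.0, -1.0, 0.0], [0.0, -0.0, -1.0]]
force: [-0.2, 0.5, -0.0]
gripper_width: 0.007
grip_force: 0.0
```

```bash
python3 - <<'E'
from h import *
s=r.sense();print(s['time'],s['tool_pos'],s['gripper_width'],s['force'])
discs('scene',(.09,)); discs('side',(.09,)); 
c,_=pic('wrist'); print(rec('candle_short','wrist',c)[:2])
E
```

```text
46.25 [0.53013504 0.01556384 0.11306323] 0.007093840855028788 [-0.17039281  0.45273505 -0.0103057 ]
scene [304, 165, 9, 11, 72] [308.3 169.8] [0.3367 0.0997]
scene [321, 167, 29, 13, 278] [336.2 172.7] [0.3376 0.1784]
scene [282, 204, 17, 15, 181] [289.9 211.3] [0.5285 0.0753]
scene [321, 209, 24, 16, 307] [332.7 216.8] [0.531  0.1816]
scene [292, 226, 10, 15, 103] [296.3 232.5] [0.6036 0.1013]
scene [310, 228, 35, 19, 472] [328.6 236.4] [0.6039 0.177 ]
side [217, 213, 31, 28, 498] [230.8 228.1] [0.6477 0.1533]
side [278, 218, 22, 15, 229] [288.1 225.5] [0.5227 0.0773]
side [294, 236, 33, 31, 602] [309.  252.3] [0.4386 0.132 ]
side [255, 244, 24, 21, 392] [266.5 254.2] [0.5272 0.1853]
[(0.84, array([0.541, 0.063, 0.091]))]
```

Emit:
arm_command([
  [-0.003,0,0.1,0],
  [-0.003,0,0.2,0],
  [-0.003,0,0.24,0],
  [-0.003,0,0.24,0],
  [-0.003,-0.02,0.24,0],
  [-0.003,-0.03,0.24,0],
  [-0.003,-0.04,0.24,0],
  [-0.003,-0.05,0.24,0],
  [-0.003,-0.06,0.24,0],
  [-0.003,-0.07,0.24,0],
  [-0.003,-0.08,0.24,0],
  [-0.003,-0.09,0.24,0],
  [-0.003,-0.1,0.24,0],
  [-0.003,-0.1,0.24,0],
])

```text
time: 47.85
tool_pos: [0.53, 0.0451, 0.0416]
eef_rot: [[1.0, 0.0, 0.001], [0.0, -1.0, -0.001], [0.001, 0.001, -1.0]]
force: [-0.1, -4.4, 4.0]
gripper_width: 0.006
grip_force: 2.2
```

```bash
python3 - <<'E'
from h import *
s=r.sense();print(s['time'],s['tool_pos'],s['gripper_width'],s['force'])
discs('scene',(.09,)); discs('side',(.09,)); 
c,_=pic('scene','s12.png'); print(rec('candle_short','scene',c)[:2])
c,_=pic('side'); print(rec('candle_short','side',c)[:2])
E
```

```text
47.85 [0.52996407 0.04507864 0.04157659] 0.005594546972770149 [-0.13401697 -4.39301183  3.98008577]
scene [304, 165, 9, 11, 71] [308.3 169.8] [0.3369 0.0999]
scene [321, 167, 29, 13, 278] [336.2 172.7] [0.3376 0.1784]
scene [321, 209, 24, 16, 303] [332.7 216.8] [0.5311 0.1817]
scene [292, 226, 10, 15, 103] [296.4 232.5] [0.6034 0.1014]
scene [310, 228, 35, 19, 471] [328.5 236.4] [0.6038 0.1769]
side [217, 213, 32, 29, 523] [230.8 228.1] [0.6474 0.1535]
side [291, 223, 8, 12, 66] [294.3 228.5] [0.5041 0.0793]
side [294, 235, 33, 32, 633] [309.1 252.2] [0.4384 0.1316]
side [254, 244, 26, 21, 409] [266.5 254.3] [0.527  0.1856]
[(0.64, array([0.547, 0.08 , 0.077]))]
[(0.53, array([0.511, 0.104, 0.056]))]
```

```bash
python3 - <<'E'
from h import *
c,im=pic('scene'); c2,im2=pic('side')
cv2.imwrite('pics/b13.png',np.hstack([cv2.resize(im[170:275,250:350],None,fx=4,fy=4,interpolation=cv2.INTER_CUBIC),cv2.resize(im2[185:290,235:335],None,fx=4,fy=4,interpolation=cv2.INTER_CUBIC)])[:,:,::-1])
E
```

```text
(no output)
```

View pics/b13.png

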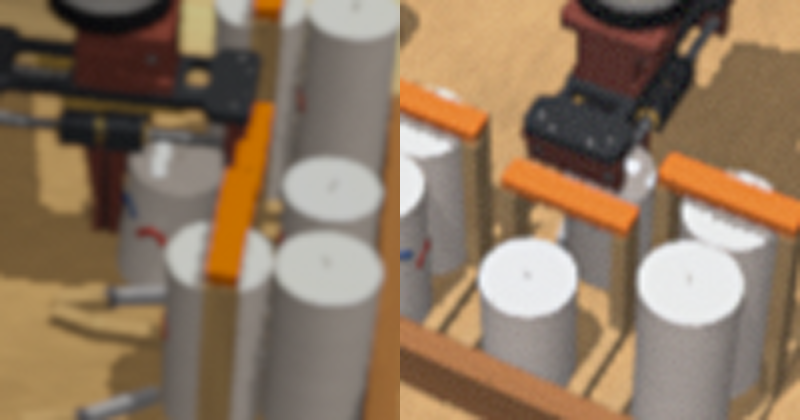

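The scene crop shows the short candle (175,220) essentially upright, its edges parallel to the neighbours', so I keep pushing.

Emit:
arm_command([
  [0,-0.01,0,0],
  [0,-0.02,0,0],
  [0,-0.03,0,0],
  [0,-0.04,0,0],
  [0,-0.05,0,0],
  [0,-0.05,0,0],
])

```text
time: 48.85
tool_pos: [0.5292, 0.0605, 0.041]
eef_rot: [[1.0, 0.0, -0.0], [0.0, -1.0, 0.0], [-0.0, -0.0, -1.0]]
force: [1.1, -3.8, 3.1]
gripper_width: 0.004
grip_force: 1.9
```

Emit:
arm_command([
  [0,-0.01,0,0],
  [0,-0.02,0,0],
  [0,-0.03,0,0],
  [0,-0.04,0,0],
  [0,-0.04,0,0],
])

```text
time: 49.35
tool_pos: [0.529, 0.0726, 0.0409]
eef_rot: [[1.0, -0.0, -0.0], [-0.0, -1.0, 0.0], [-0.0, -0.0, -1.0]]
force: [0.4, -2.2, 2.4]
gripper_width: 0.012
grip_force: 1.5
```

```bash
python3 - <<'E'
from h import *
discs('scene',(.09,)); discs('side',(.09,)); 
c,_=pic('scene','s14.png'); print(rec('candle_short','scene',c)[:2],rec('catch_short','scene',c)[:2])
E
```

```text
scene [321, 167, 29, 13, 278] [336.2 172.7] [0.3374 0.1783]
scene [321, 209, 24, 16, 303] [332.7 216.8] [0.5311 0.1817]
scene [292, 226, 10, 15, 99] [296.4 232.7] [0.6041 0.1017]
scene [310, 228, 35, 18, 468] [328.6 236.4] [0.6037 0.177 ]
side [217, 213, 32, 29, 521] [230.9 228.1] [0.6475 0.1533]
side [294, 235, 33, 32, 634] [309.1 252.2] [0.4384 0.1315]
side [254, 244, 26, 22, 417] [266.7 254.2] [0.5268 0.1851]
[] [(0.46, array([ 0.802, -0.014,  0.058])), (0.42, array([0.565, 0.062, 0.008]))]
```

Emit:
arm_command([
  [0,-0.006,0,0],
  [0,-0.012,0,0],
  [0,-0.018,0,0],
  [0,-0.024,0,0],
  [0,-0.024,0,0],
])

```text
time: 50.1
tool_pos: [0.529, 0.0799, 0.0409]
eef_rot: [[1.0, -0.0, -0.0], [-0.0, -1.0, 0.0], [-0.0, -0.0, -1.0]]
force: [0.8, -1.1, 0.9]
gripper_width: 0.008
grip_force: 0.7
```

Emit:
arm_command([
  [0,-0.004,0,0],
  [0,-0.008,0,0],
  [0,-0.008,0,0],
])

```text
time: 50.4
tool_pos: [0.529, 0.0821, 0.0409]
eef_rot: [[1.0, -0.0, -0.0], [-0.0, -1.0, 0.0], [-0.0, -0.0, -1.0]]
force: [0.5, -1.2, -0.4]
gripper_width: 0.006
grip_force: 0.7
```

```bash
python3 - <<'E'
from h import *
print(r.sense()['force'])
discs('scene',(.09,)); discs('side',(.09,)); 
c,_=pic('scene','s15.png'); print(rec('catch_short','scene',c)[:2])
E
```

```text
[ 0.50601039 -1.24220758 -0.39860547]
scene [321, 167, 29, 13, 277] [336.2 172.7] [0.3375 0.1784]
scene [321, 209, 24, 16, 300] [332.9 216.8] [0.5312 0.1822]
scene [292, 226, 10, 15, 99] [296.4 232.7] [0.6041 0.1017]
scene [310, 228, 35, 18, 468] [328.6 236.3] [0.6036 0.177 ]
side [217, 213, 32, 29, 520] [230.8 228.1] [0.6476 0.1534]
side [294, 235, 33, 32, 630] [309.1 252.3] [0.4385 0.1318]
side [254, 240, 33, 26, 472] [267.8 253. ] [0.5261 0.1806]
[(0.62, array([0.44 , 0.144, 0.145])), (0.58, array([0.563, 0.063, 0.006]))]
```

Emit:
arm_command([
  [0,-0.004,0,0],
  [0,-0.008,0,0],
  [0,-0.008,0,0],
])

```text
time: 50.9
tool_pos: [0.5291, 0.0844, 0.041]
eef_rot: [[1.0, -0.0, -0.0], [-0.0, -1.0, 0.0], [-0.0, -0.0, -1.0]]
force: [0.7, -0.6, -1.3]
gripper_width: 0.003
grip_force: 0.6
```

Emit:
arm_command([
  [0,-0.004,0,0],
  [0,-0.008,0,0],
  [0,-0.008,0,0],
])

```text
time: 51.2
tool_pos: [0.5291, 0.0869, 0.041]
eef_rot: [[1.0, 0.0, -0.0], [0.0, -1.0, 0.0], [-0.0, -0.0, -1.0]]
force: [0.3, -0.6, -0.6]
gripper_width: 0.002
grip_force: 0.5
```

```bash
python3 - <<'E'
from h import *
print(r.sense()['force'])
discs('scene',(.09,)); discs('side',(.09,)); 
c,_=pic('scene','s16.png'); print(rec('catch_short','scene',c)[:2],rec('resident_short','scene',c)[:2],rec('candle_short','scene',c)[:2])
E
```

```text
[ 0.30577294 -0.58654482 -0.56290728]
scene [321, 167, 29, 13, 277] [336.2 172.7] [0.3375 0.1784]
scene [322, 209, 25, 16, 303] [335.  216.7] [0.5298 0.1871]
scene [292, 226, 10, 15, 99] [296.4 232.7] [0.6041 0.1017]
scene [310, 228, 35, 18, 468] [328.6 236.4] [0.6036 0.1769]
side [217, 213, 32, 29, 521] [230.8 228.1] [0.6476 0.1534]
side [294, 235, 33, 32, 631] [309.1 252.2] [0.4384 0.1316]
side [253, 241, 34, 26, 495] [267.  253.8] [0.5266 0.1837]
[] [(0.67, array([0.538, 0.186, 0.087])), (0.67, array([0.458, 0.126, 0.164]))] [(0.62, array([0.54 , 0.141, 0.091]))]
```

Emit:
arm_command([
  [0,0.006,0,0],
  [0,0.012,0,0],
  [0,0.018,0,0],
  [0,0.024,0,0],
  [0,0.03,0,0],
  [0,0.03,0,0],
])

```text
time: 52.1
tool_pos: [0.5293, 0.0775, 0.041]
eef_rot: [[1.0, -0.0, 0.0], [-0.0, -1.0, 0.0], [0.0, -0.0, -1.0]]
force: [0.3, 0.3, -0.1]
gripper_width: 0.004
grip_force: 0.0
```

```bash
python3 - <<'E'
from h import *
print(r.sense()['force'],r.sense()['tool_pos'])
discs('scene',(.09,)); discs('side',(.09,)); 
c,_=pic('scene','s17.png'); print(rec('catch_short','scene',c)[:2],rec('resident_short','scene',c)[:2],rec('candle_short','scene',c)[:2])
c,_=pic('wrist','w17.png'); print(rec('catch_short','wrist',c)[:2])
E
```

```text
[ 0.32214698  0.3212594  -0.06318087] [0.52925188 0.07749401 0.04104753]
scene [321, 167, 29, 13, 278] [336.2 172.7] [0.3376 0.1784]
scene [318, 209, 27, 16, 311] [332.4 216.7] [0.531  0.1808]
scene [292, 226, 10, 15, 99] [296.4 232.7] [0.6041 0.1017]
scene [310, 228, 35, 18, 469] [328.5 236.4] [0.6036 0.1769]
side [217, 213, 31, 29, 519] [230.8 228.1] [0.6476 0.1535]
side [294, 235, 33, 32, 629] [309.1 252.2] [0.4385 0.1317]
side [254, 239, 33, 26, 504] [268.4 252.3] [0.5258 0.1781]
[(0.66, array([0.464, 0.126, 0.166])), (0.58, array([0.558, 0.063, 0.01 ]))] [(0.62, array([0.538, 0.181, 0.088]))] [(0.71, array([0.538, 0.107, 0.089]))]
[(0.58, array([0.555, 0.072, 0.013]))]
```

The short pair was tipping rather than sliding. Backing off let both stand up again. I'll retry with the fingertips as low as the bar allows, and slower.

Emit:
arm_command([
  [0,0,0.009,0],
  [0,0,0.009,0],
  [0,-0.004,0.009,0],
  [0,-0.008,0.009,0],
  [0,-0.012,0.009,0],
  [0,-0.014,0.009,0],
  [0,-0.016,0.009,0],
  [0,-0.016,0.009,0],
])

```text
time: 53.3
tool_pos: [0.5295, 0.0821, 0.0386]
eef_rot: [[1.0, 0.0, 0.001], [0.0, -1.0, -0.0], [0.001, 0.0, -1.0]]
force: [-0.2, -4.2, 5.0]
gripper_width: 0.01
grip_force: 2.6
```

```bash
cat > k.py <<'E'
from h import *
s=r.sense(); print(s['time'],s['force'],s['tool_pos'])
for n,x0,x1,y0,y1 in(('scene',295,352,195,226),('side',240,300,225,275)):
    c,im=pic(n); g=im.astype(int); m=((g.min(2)>150)&(g.max(2)-g.min(2)<25))
    k,l,st,ce=cv2.connectedComponentsWithStats(m[y0:y1,x0:x1].astype(np.uint8))
    for i in range(1,k):
        if st[i,4]>15: print(n,(st[i]+[x0,y0,0,0,0]).tolist(),np.round(ce[i]+[x0,y0],1))
    print(n,rec('catch_short',n,c)[:1],rec('resident_short',n,c)[:1],rec('candle_short',n,c)[:1])
E
python3 k.py
```

```text
53.3 [-0.16887654 -4.20468698  4.9794918 ] [0.52953581 0.08213876 0.03864192]
scene [302, 208, 4, 8, 25] [303.6 211.7]
scene [321, 209, 24, 16, 296] [333.  216.9]
scene [(0.54, array([0.557, 0.062, 0.008]))] [(0.91, array([0.537, 0.183, 0.089]))] [(0.58, array([0.539, 0.113, 0.089]))]
side [254, 241, 33, 25, 466] [267.7 253.2]
side [294, 247, 6, 18, 77] [297.1 255.1]
side [(0.21, array([0.612, 0.144, 0.097]))] [(0.71, array([0.515, 0.199, 0.088]))] [(0.82, array([0.506, 0.147, 0.069]))]
```

Emit:
arm_command([
  [0,-0.003,0.002,0],
  [0,-0.006,0.003,0],
  [0,-0.006,0.003,0],
])

```text
time: 54.0
tool_pos: [0.5294, 0.0843, 0.0375]
eef_rot: [[1.0, -0.0, 0.0], [-0.0, -1.0, 0.0], [0.0, -0.0, -1.0]]
force: [0.2, -4.7, 3.6]
gripper_width: 0.005
grip_force: 2.4
```

```bash
python3 k.py
```

```text
54.0 [ 0.15185071 -4.71314041  3.63648678] [0.5294483  0.08430088 0.03748285]
scene [322, 209, 24, 16, 299] [334.1 216.8]
scene [(0.62, array([0.559, 0.062, 0.006]))] [(0.57, array([0.543, 0.185, 0.09 ]))] [(0.54, array([0.538, 0.139, 0.088]))]
side [254, 241, 33, 25, 470] [267.1 253.7]
side [294, 247, 6, 18, 77] [297.1 255.1]
side [(0.61, array([ 0.769, -0.003,  0.051]))] [(0.95, array([0.515, 0.202, 0.09 ]))] [(0.74, array([0.505, 0.152, 0.07 ]))]
```

Emit:
arm_command([
  [0,-0.002,0.001,0],
  [0,-0.004,0.001,0],
  [0,-0.004,0.001,0],
])

```text
time: 54.7
tool_pos: [0.5293, 0.0854, 0.0373]
eef_rot: [[1.0, 0.0, 0.0], [0.0, -1.0, -0.0], [0.0, 0.0, -1.0]]
force: [0.5, -5.1, 5.1]
gripper_width: 0.004
grip_force: 2.8
```

```bash
cat >> k.py <<'E'
for nm in('pics/scene1.png',None):
    im=cv2.imread(nm)[:,:,::-1] if nm else pic('scene')[1]
    g=im.astype(int)[200:285,255:305]; m=((g[:,:,2]>g[:,:,0]+3)&(g.max(2)>60)).astype(np.uint8)
    k,l,st,ce=cv2.connectedComponentsWithStats(m)
    for i in range(1,k):
        if st[i,4]>15: print('catch',nm,(st[i]+[255,200,0,0,0]).tolist(),np.round(cv2.fitLine(np.argwhere(l==i)[:,::-1].astype(np.float32),2,0,.01,.01).ravel()[:2],3))
E
python3 k.py
```

```text
54.7 [ 0.47100488 -5.07109553  5.12102115] [0.5293301  0.08541719 0.03725858]
scene [323, 209, 24, 16, 296] [334.7 216.8]
scene [(0.52, array([0.556, 0.062, 0.007]))] [(0.75, array([0.538, 0.186, 0.09 ]))] [(0.66, array([0.542, 0.139, 0.085]))]
side [253, 242, 34, 24, 466] [266.8 254. ]
side [294, 247, 6, 18, 76] [297.1 255.1]
side [(0.63, array([0.504, 0.15 , 0.072]))] [(0.76, array([0.519, 0.202, 0.091]))] [(0.83, array([0.503, 0.15 , 0.068]))]
```

Emit:
arm_command([
  [0,-0.002,0,0],
  [0,-0.004,0,0],
  [0,-0.004,0,0],
])

```text
time: 55.45
tool_pos: [0.5292, 0.0867, 0.0372]
eef_rot: [[1.0, -0.0, 0.0], [-0.0, -1.0, 0.0], [0.0, -0.0, -1.0]]
force: [0.1, -4.1, 4.3]
gripper_width: 0.004
grip_force: 2.5
```

```bash
sed -i 's/g\[:,:,2\]>g\[:,:,0\]+3)&(g.max(2)>60/g[:,:,2]>g[:,:,0]-12)\&(g.max(2)>50/' k.py; python3 k.py
```

```text
55.45 [ 0.06138346 -4.09951228  4.34957528] [0.5292256  0.08666612 0.03720334]
scene [323, 209, 24, 16, 296] [335.2 216.8]
scene [(0.65, array([0.561, 0.061, 0.009]))] [(0.68, array([0.54 , 0.187, 0.087]))] [(0.69, array([0.541, 0.14 , 0.089]))]
side [253, 242, 34, 24, 478] [266.7 254.1]
side [294, 247, 6, 18, 76] [297.1 255.1]
side [] [(0.62, array([0.517, 0.203, 0.094]))] [(0.79, array([0.506, 0.15 , 0.069]))]
catch pics/scene1.png [285, 213, 15, 6, 36] [ 0.957 -0.29 ]
catch pics/scene1.png [278, 238, 17, 8, 42] [ 0.955 -0.295]
catch pics/scene1.png [270, 268, 19, 8, 57] [ 0.95  -0.312]
catch None [263, 201, 13, 3, 21] [0.989 0.145]
catch None [278, 219, 24, 27, 196] [ 0.631 -0.776]
catch None [270, 268, 20, 8, 62] [ 0.947 -0.32 ]
```

Emit:
arm_command([
  [0,0.01,0,0],
  [0,0.03,-0.01,0],
  [0,0.06,-0.01,0],
  [0,0.06,-0.01,0],
])

```text
time: 56.3
tool_pos: [0.5289, 0.0678, 0.04]
eef_rot: [[1.0, -0.001, -0.001], [-0.001, -1.0, 0.0], [-0.001, -0.0, -1.0]]
force: [-0.3, -0.2, -0.3]
gripper_width: 0.003
grip_force: 0.0
```

```bash
python3 k.py; python3 - <<'E'
from h import *
np.set_printoptions(precision=4,suppress=True)
c,im=pic('wrist','w20.png'); print(rec('catch_short','wrist',c)[:1],rec('candle_short','wrist',c)[:2],rec('resident_short','wrist',c)[:2])
E
```

```text
56.3 [-0.27588628 -0.1966216  -0.26674958] [0.52890587 0.06783953 0.03998517]
scene [297, 208, 5, 7, 31] [299.1 211.2]
scene [315, 209, 30, 16, 330] [331.5 216.6]
scene [(0.47, array([0.445, 0.189, 0.115]))] [(0.76, array([0.543, 0.182, 0.091]))] [(0.51, array([0.54 , 0.108, 0.088]))]
side [254, 237, 33, 28, 533] [268.8 251.7]
side [294, 247, 6, 18, 77] [297.1 255.1]
side [] [] [(0.89, array([0.505, 0.145, 0.079]))]
catch pics/scene1.png [285, 213, 15, 6, 36] [ 0.957 -0.29 ]
catch pics/scene1.png [278, 238, 17, 8, 42] [ 0.955 -0.295]
catch pics/scene1.png [270, 268, 19, 8, 57] [ 0.95  -0.312]
catch None [255, 200, 13, 2, 20] [0.998 0.07 ]
catch None [291, 203, 14, 15, 76] [ 0.601 -0.799]
catch None [278, 220, 24, 26, 178] [ 0.675 -0.738]
catch None [270, 268, 19, 8, 61] [ 0.947 -0.321]
[(0.81, array([0.552, 0.073, 0.013]))] [(0.75, array([0.55 , 0.114, 0.082])), (0.21, array([0.61 , 0.173, 0.048]))] [(0.66, array([0.542, 0.169, 0.088])), (0.21, array([0.567, 0.126, 0.106]))]
```

The wrist view puts the short catch at rest and the two short candles touching, but the resident only tips under a slow push because of the high base friction. A brisk low nudge of limited stroke should slide the pair instead.

Emit:
arm_command([
  [0,0.03,0.003,0],
  [0,0.03,0.003,0],
  [0,-0.053,0.003,0],
  [0,-0.053,0.003,0],
  [0,-0.02,0,0],
  [0,-0.02,0,0],
])

```text
time: 57.55
tool_pos: [0.5292, 0.0732, 0.0402]
eef_rot: [[1.0, -0.0, -0.0], [-0.0, -1.0, -0.0], [-0.0, 0.0, -1.0]]
force: [0.2, -0.2, 0.7]
gripper_width: 0.006
grip_force: 0.0
```

```bash
python3 k.py | grep -v catch
```

```text
57.55 [ 0.16210825 -0.18327404  0.72924719] [0.52920416 0.07323277 0.04016577]
scene [299, 208, 5, 8, 34] [301.  211.4]
scene [316, 209, 29, 16, 327] [331.7 216.8]
scene [(0.68, array([0.655, 0.113, 0.087]))] [(0.62, array([0.538, 0.182, 0.09 ]))] [(0.74, array([0.469, 0.412, 0.06 ]))]
side [254, 237, 33, 29, 530] [268.8 251.9]
side [294, 247, 6, 18, 76] [297.1 255.1]
side [(0.65, array([0.403, 0.141, 0.134]))] [(0.8, array([0.52 , 0.2  , 0.091]))] [(0.55, array([0.508, 0.146, 0.077]))]
```

```bash
cat > e.py <<'E'
from h import *
c,_=pic('scene'); im=np.mean([r.read_camera('scene').astype(float) for _ in range(2)],0)
b=im[:,:,2]
for n,v,z,x0,xc in(('t',172,.15,352,338),('s',216,.09,348,335),('m',236,.12,348,333)):
    ys=[]
    for dv in(-2,-1,0,1,2):
        p=b[v+dv,xc-4:x0+8]; lo,hi=p[-8:].min(),np.median(p[:8]); h=(lo+hi)/2
        i=np.where((p[:-1]>=h)&(p[1:]<h))[0][0]; ys.append(xc-4+i+(p[i]-h)/(p[i]-p[i+1]))
    u=max(ys); print(n,np.round(ys,2),'resident y est',ray(c,u,v,z)[1]-.03)
    # left edge of resident pair / gaps
E
python3 e.py
```

```text
t [348.76 349.66 350.1  350.13 350.05] resident y est 0.18310036086878959
s [344.19 344.67 345.05 345.33 345.42] resident y est 0.18228590551062
m [344.32 344.86 345.26 345.45 345.48] resident y est 0.18397412141659922
```

```bash
python3 - <<'E'
from h import *
c=cam('scene')
for fn in('scene1','s12','s15','s16','s17'):
    b=cv2.imread(f'pics/{fn}.png')[:,:,0].astype(float)
    for n,v,z,x0,xc in(('s',217,.09,348,335),('m',237,.12,348,333),('t',172,.15,352,338)):
        ys=[]
        for dv in(-2,-1,0,1,2):
            p=b[v+dv,xc-4:x0+8]; lo,hi=p[-8:].min(),np.median(p[:8]); h=(lo+hi)/2
            i=np.where((p[:-1]>=h)&(p[1:]<h))[0]; i=i[0] if len(i) else 0; ys.append(xc-4+i+(p[i]-h)/(p[i]-p[i+1]+1e-6))
        print(fn,n,round(ray(c,np.sort(ys)[-2:].mean(),v,z)[1]-.03,4),end=' ')
    print()
E
```

```text
scene1 s 0.1822 scene1 m 0.1809 scene1 t 0.1791 
s12 s 0.1822 s12 m 0.1841 s12 t 0.1831 
s15 s 0.1824 s15 m 0.1841 s15 t 0.183 
s16 s 0.1873 s16 m 0.1841 s16 t 0.183 
s17 s 0.1822 s17 m 0.1841 s17 t 0.183
```

Emit:
arm_command([
  [0,0.06,0.003,0],
  [0,0.06,0.003,0],
  [0,-0.042,0.003,0],
  [0,-0.042,0.003,0],
  [0,0.03,0,0],
  [0,0.03,0,0],
])

```text
time: 58.75
tool_pos: [0.5293, 0.065, 0.0403]
eef_rot: [[1.0, -0.001, 0.0], [-0.001, -1.0, -0.0], [0.0, 0.0, -1.0]]
force: [-0.1, 1.0, -0.6]
gripper_width: 0.004
grip_force: 0.0
```

```bash
python3 e.py; python3 k.py | grep -v catch
```

```text
t [348.72 349.65 350.06 350.16 350.06] resident y est 0.18316846856144495
s [344.37 344.95 345.33 345.46 345.47] resident y est 0.1823957622331649
m [344.31 344.85 345.27 345.45 345.49] resident y est 0.18398437702762607
58.9 [-0.08799877 -0.44290971 -0.38680686] [0.52912639 0.06620647 0.04011143]
scene [297, 208, 5, 7, 20] [299.1 211.4]
scene [315, 209, 30, 17, 348] [331.2 216.6]
scene [(0.59, array([0.447, 0.128, 0.171]))] [(0.83, array([0.536, 0.18 , 0.09 ]))] [(0.68, array([0.655, 0.114, 0.082]))]
side [254, 237, 33, 29, 547] [268.8 251.7]
side [294, 247, 6, 18, 75] [297.1 255.3]
side [] [] [(0.88, array([0.505, 0.145, 0.081]))]
```

The resident is probably about 3 mm short, which leaves little margin. The pads grip wax well, so I'll press lightly on the resident's top from behind the bar and drag it to the board.

Emit:
arm_command([
  [0,0.02,-0.1,0],
  [0,0.02,-0.25,0],
  [0,-0.06,-0.33,0],
  [0,-0.2,-0.33,0],
  [0.003,-0.338,-0.33,0],
  [0.003,-0.338,-0.33,0],
  [0.003,-0.338,-0.25,0],
  [0.003,-0.338,-0.19,0],
  [0.003,-0.338,-0.185,0],
  [0.003,-0.338,-0.18,0],
])

```text
time: 60.35
tool_pos: [0.5298, 0.1665, 0.0939]
eef_rot: [[1.0, -0.0, -0.001], [-0.0, -1.0, -0.0], [-0.001, 0.0, -1.0]]
force: [0.4, -0.1, -0.0]
gripper_width: 0.004
grip_force: 0.0
```

Emit:
arm_command([
  [0,0,0.003,0],
  [0,0,0.006,0],
])

```text
time: 60.55
tool_pos: [0.5309, 0.1669, 0.0931]
eef_rot: [[1.0, -0.0, 0.002], [-0.0, -1.0, 0.0], [0.002, -0.0, -1.0]]
force: [-0.2, -0.5, 0.4]
gripper_width: 0.008
grip_force: 0.0
```

Emit:
arm_command([
  [0,0,0.004,0],
  [0,0,0.004,0],
])

```text
time: 60.75
tool_pos: [0.5303, 0.167, 0.0914]
eef_rot: [[1.0, -0.0, 0.001], [-0.0, -1.0, 0.0], [0.001, -0.0, -1.0]]
force: [-0.6, 0.4, 0.5]
gripper_width: 0.002
grip_force: 0.0
```

Emit:
arm_command([
  [0,0,0.003,0],
  [0,0,0.003,0],
])

```text
time: 60.95
tool_pos: [0.5303, 0.1671, 0.0904]
eef_rot: [[1.0, 0.0, 0.0], [0.0, -1.0, 0.0], [0.0, -0.0, -1.0]]
force: [0.4, -0.8, 1.5]
gripper_width: 0.004
grip_force: 0.5
```

Emit:
arm_command([
  [0,0,0.002,0],
  [0,0,0.002,0],
])

```text
time: 61.15
tool_pos: [0.5304, 0.1671, 0.0904]
eef_rot: [[1.0, 0.0, 0.001], [0.0, -1.0, 0.0], [0.001, -0.0, -1.0]]
force: [-1.7, -1.0, 7.4]
gripper_width: 0.006
grip_force: 3.4
```

Emit:
arm_command([
  [0,-0.004,0.001,0],
  [0,-0.008,0.001,0],
  [0,-0.008,0.001,0],
])

```text
time: 61.45
tool_pos: [0.5308, 0.1682, 0.0908]
eef_rot: [[1.0, 0.001, 0.002], [0.001, -1.0, -0.002], [0.002, 0.002, -1.0]]
force: [-1.1, -6.6, 13.1]
gripper_width: 0.006
grip_force: 6.4
```

Emit:
arm_command([
  [0,-0.004,0,0],
  [0,-0.008,0,0],
  [0,-0.01,0,0],
])

```text
time: 61.75
tool_pos: [0.5315, 0.1704, 0.0917]
eef_rot: [[1.0, 0.001, 0.003], [0.001, -1.0, -0.004], [0.003, 0.004, -1.0]]
force: [-2.6, -10.9, 21.7]
gripper_width: 0.006
grip_force: 10.6
```

```bash
python3 e.py|grep s; python3 k.py | grep '\['|grep -v catch|head -6
```

```text
61.9 [ -2.30477986 -10.05974277  19.34647949] [0.53152335 0.1704189  0.09169159]
scene [332, 210, 5, 9, 36] [334.1 213.9]
scene [327, 221, 14, 5, 48] [333.4 223.1]
scene [(0.72, array([0.654, 0.116, 0.084]))] [(0.82, array([0.543, 0.189, 0.088]))] [(0.58, array([0.54 , 0.112, 0.093]))]
side [275, 240, 12, 7, 52] [279.7 243.6]
side [294, 247, 6, 17, 74] [297.1 255. ]Traceback (most recent call last):
  File "e.py", line 8, in <module>
    i=np.where((p[:-1]>=h)&(p[1:]<h))[0][0]; ys.append(xc-4+i+(p[i]-h)/(p[i]-p[i+1]))
      ~~~~~~~~~~~~~~~~~~~~~~~~~~~~~~~~~~^^^
IndexError: index 0 is out of bounds for axis 0 with size 0
```

Emit:
arm_command([
  [0,0.004,-0.01,0],
  [0,0.004,-0.06,0],
  [0,0.02,-0.16,0],
  [0,0.18,-0.16,0],
  [0,0.34,-0.16,0],
  [0,0.36,-0.16,0],
])

```text
time: 62.95
tool_pos: [0.5301, 0.0607, 0.1375]
eef_rot: [[1.0, -0.003, 0.0], [-0.003, -1.0, -0.001], [0.0, 0.001, -1.0]]
force: [-0.3, -0.7, -0.6]
gripper_width: 0.004
grip_force: 0.0
```

```bash
python3 e.py; python3 k.py | grep -v catch; python3 - <<'E'
from h import *
c,im=pic('wrist','w22.png'); print(r.sense()['tool_pos'],rec('catch_short','wrist',c)[:1])
E
```

```text
t [348.71 349.63 350.05 350.13 350.04] resident y est 0.18309464365265207
s [344.21 344.68 345.05 345.33 345.41] resident y est 0.18226002444764405
m [344.31 344.87 345.26 345.44 345.49] resident y est 0.18398437702762607
63.1 [ 0.29347824 -0.28764633 -0.47354416] [0.52995608 0.06457927 0.13715729]
scene [301, 206, 6, 14, 54] [303.2 212. ]
scene [315, 209, 30, 16, 353] [330.7 216.5]
scene [(0.63, array([0.558, 0.059, 0.005]))] [(0.65, array([0.541, 0.18 , 0.092]))] [(0.64, array([0.465, 0.076, 0.015]))]
side [254, 237, 33, 28, 512] [268.7 251.7]
side [294, 247, 6, 17, 67] [297.3 255.1]
side [(0.62, array([0.594, 0.139, 0.114]))] [] [(0.6, array([0.504, 0.139, 0.086]))]
[0.53006439 0.06493791 0.13728286] [(0.89, array([0.553, 0.071, 0.015]))]
```

Emit:
arm_command([
  [0,0.01,0.12,0],
  [0,0.01,0.24,0],
  [0,0.01,0.32,0],
  [0,0.01,0.322,0],
  [0,-0.02,0.322,0],
  [0,-0.035,0.322,0],
  [0,-0.042,0.322,0],
  [0,-0.047,0.322,0],
  [0,-0.047,0.322,0],
])

```text
time: 64.55
tool_pos: [0.5306, 0.0789, 0.0415]
eef_rot: [[1.0, 0.0, 0.001], [0.0, -1.0, 0.0], [0.001, -0.0, -1.0]]
force: [0.1, 0.5, 0.8]
gripper_width: 0.002
grip_force: 0.0
```

```bash
python3 e.py|tail -2; python3 k.py | head -4
```

```text
s [344.21 344.69 345.06 345.33 345.42] resident y est 0.1822710441173247
m [344.32 344.85 345.26 345.45 345.48] resident y est 0.18396386580780907
64.7 [-0.53255683 -0.4724962  -0.00883853] [0.53022017 0.07852503 0.04100292]
scene [300, 208, 6, 9, 40] [302.6 211.7]
scene [318, 209, 27, 17, 314] [332.5 216.8]
scene [(0.46, array([0.558, 0.061, 0.01 ]))] [(0.83, array([0.541, 0.181, 0.091]))] [(0.84, array([0.544, 0.115, 0.087]))]
```

Emit:
arm_command([
  [0,-0.004,0,0],
  [0,-0.008,0,0],
  [0,-0.011,0,0],
  [0,-0.011,0,0],
])

```text
time: 65.55
tool_pos: [0.5301, 0.0821, 0.0407]
eef_rot: [[1.0, 0.0, -0.0], [0.0, -1.0, 0.0], [-0.0, -0.0, -1.0]]
force: [0.5, 0.2, 0.7]
gripper_width: 0.001
grip_force: 0.0
```

```bash
python3 e.py|grep '^s'; python3 k.py | head -3
```

```text
s [344.21 344.7  345.07 345.32 345.41] resident y est 0.18226002444764405
65.7 [-0.52828756 -0.1379056  -0.76654391] [0.53006691 0.0819187  0.040729  ]
scene [302, 208, 4, 8, 24] [303.6 211.7]
scene [321, 209, 24, 17, 299] [333.1 217. ]
```

Emit:
arm_command([
  [0,-0.003,0,0],
  [0,-0.005,0,0],
  [0,-0.005,0,0],
])

```text
time: 66.45
tool_pos: [0.5302, 0.0831, 0.0409]
eef_rot: [[1.0, 0.0, 0.0], [0.0, -1.0, -0.0], [0.0, 0.0, -1.0]]
force: [-0.8, -2.9, 1.9]
gripper_width: 0.007
grip_force: 1.7
```

Emit:
arm_command([
  [0,-0.003,0,0],
  [0,-0.005,0,0],
  [0,-0.005,0,0],
])

```text
time: 66.75
tool_pos: [0.5306, 0.0845, 0.0412]
eef_rot: [[1.0, 0.0, 0.001], [0.0, -1.0, -0.001], [0.001, 0.001, -1.0]]
force: [-0.8, -4.6, 4.9]
gripper_width: 0.005
grip_force: 2.7
```

```bash
python3 e.py|grep '^s'
```

```text
s [344.92 345.42 345.73 345.98 346.1 ] resident y est 0.18391764250309175
```

Emit:
arm_command([
  [0,0.01,0,0],
  [0,0.05,0,0],
  [0,0.15,0,0],
  [0,0.25,-0.1,0],
  [0,0.3,-0.2,0],
  [0,0.3,-0.2,0],
])

```text
time: 67.5
tool_pos: [0.5329, -0.0077, 0.1038]
eef_rot: [[1.0, -0.003, 0.006], [-0.003, -1.0, -0.001], [0.006, 0.001, -1.0]]
force: [0.2, 0.7, 0.2]
gripper_width: 0.005
grip_force: 0.0
```

```bash
python3 - <<'E'
from h import *
s=r.sense();print(s['time'],s['force'],s['qvel']); c,im=pic('wrist','w30.png'); print(rec('catch_short','wrist',c)[:1])
print(r.hand_in())
E
```

```text
67.5 [0.16733547 0.7195624  0.23046354] [ 0.03243938  0.04067676  0.04404051  0.01582652 -0.05194068  0.02790112]
[(0.84, array([0.553, 0.071, 0.014]))]
the job is handed in; nothing more can be done
None
```

I handed the job in at 67.5 s with all three candles in their rows, upright, and the catches reading as at rest; no verdict came back, and the short row is the weak spot, its standing candle about 2 mm off the back board by my estimate (limit 4 mm).

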